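# Wedge a pebble tight in its painting clamp

## Task

Clamp the pebble for painting: take the loose wooden gib key, start its thin end into the open mouth between the clamp's rail and its sliding jaw, lying flat, and push or tap it in by its head until the jaw holds the pebble tight against the stop. Stop as soon as it is firmly tight, because forcing it chips the pebble; then let go and leave the other things on the table where they are.

Things in the scene. Friction and masses are not known exactly. Their poses are not given: they have to be found in the camera images.
- jig_mouth (a point): Mouth of the clamp, where the key enters: the point on the board's top face (18 mm above the table) at the front end of the fixed rail, on the rail's inner face (y = 0). x points into the mouth, the way the key is driven; z up. The key slides in along the rail on its -y side, straight side on the rail, flat on the board, its head staying outside. The clamp is fixed to the table.
- rail_top (a point): Centre of the top of the fixed rail, 48 mm above the table, 40 mm past the mouth along x and 12 mm to its +y side; axes as jig_mouth. The rail is a wooden bar 80 mm long, 24 mm wide and 30 mm high over the board. At its front end a guide 20 mm long and equally high stands before the mouth and flares outwards to +y by 0.35 rad, to lead the key in.
- jig: The clamp's plywood board, 200 (x) x 190 (y) x 18 mm; origin on the table right under jig_mouth, same axes. The board reaches 100 mm from it to either side along x (so the key can lie on it before the mouth), 40 mm to +y and 150 mm to -y.
- jaw_top (a point): Middle of the top of the sliding jaw, 47 mm above the table; axes as jig_mouth. The jaw is a wooden block 80 mm long (x), 30 mm high, next to the rail; it slides loosely along y (1 to 4 N on the key) until it meets the pebble and this the stop. Its side towards the rail slants at the key's taper. At the start the gap from rail to jaw is 14 to 15 mm at the mouth, and 10.7 mm less at the far end.
- pebble: The white pebble to be clamped, a natural round flat stone some 45 to 50 mm across and 22 mm high, lying loosely on the board between the jaw and the stop (a bolted wooden block on the jaw's -y side), a few mm off one or both; origin under its centre. It is held tight when the jaw presses on it with more than 5 N and it chips above 22 N.
- key_head (a point): Centre of the head of the dark wooden gib key, which lies flat on the table. The head is a block 28 mm long (x), 30 wide (y), 30 high, to be gripped across its width; underside 15 mm below this point. x points from head to tip, z up. The wedge body starts at the head's +x face: 100 mm long, 26 high. The key weighs about 90 g.
- key: The same key; origin on its underside, where the body's straight side meets the head (14 mm in x and 12 mm in y from key_head). The straight side runs along x at y = 0; the other tapers 1 in 7.5: 10 mm thick at the tip, 23 mm at the head. Waxed, so it slides. Once it bites, a push of 10 to 15 N on its head along x makes it tight and it stays by friction; 20 N is too much.
- key_tip (a point): Middle of the thin end of the key, 114 mm from key_head along x and 5 mm from the straight side. The key gets tight with this end 55 to 87 mm past the mouth: it differs each time with the stone and the stop, and can only be felt; a few mm more or less are too tight or too loose.
- packer: Bystander: straight dark wooden block 95 x 26 x 22 mm, not tapered; origin under its centre.
- pot_a: Bystander: closed paint pot 42 mm across, 45 mm high, blue lid; origin under its centre.
- pot_b: Bystander: closed paint pot 42 mm across, 45 mm high, orange lid; origin under its centre.
- painted: Bystander: finished blue pebble 54 mm across, 20 mm high; origin under its centre.
- spare: Bystander: small grey pebble 42 mm across, 16 mm high, lying on the near -y corner of the board; origin under its centre.
- brush: Bystander: paint brush 170 mm long lying to the -y side of the clamp; origin at its middle, on the underside.
There are look-alikes about, which are no part of the job. Leave any blue or pink look-alike of the key alone.

How it is judged (in metres and radians):
On the way:
1. the key's thin end is in the mouth, between rail and jaw, with the key lying on the board (x of key_tip in the frame of jig_mouth above 0.008 m and y of key_tip in the frame of jig_mouth between -0.024 and 0 m and z of key_tip in the frame of jig_mouth below 0.02 m), for 0.1 s.
At the end, for the whole second after the job is handed in: The key lies flat on the board (tilt under 0.1 rad) between rail and jaw, tip at least 45 mm past the mouth and head outside, and stays wedged by itself; the pebble lies flat (tilt under 0.2 rad) and the clamp presses on it with more than 5 N (contact force between pebble and jig above 5 N and x of key_tip in the frame of jig_mouth above 0.045 m and x of key_head in the frame of jig_mouth below -0.014 m and y of key_tip in the frame of jig_mouth between -0.024 and 0 m and z of key_tip in the frame of jig_mouth below 0.018 m and angle between key_head's own z axis and vertical below 0.1 rad and angle between pebble's own z axis and vertical below 0.2 rad); the robot touches nothing.
It fails at once if the pebble is squeezed in the clamp with more than 22 N and chips (contact force between pebble and jig above 22 N).
It fails at once if a bystander is moved by more than 30 mm (distance of any of packer, pot_a, pot_b, painted, spare, brush from where it was at the start of the episode above 0.03 m).
It also fails if it takes over 48 s, if anything falls off the work surface, if the arm or the gripper's body presses on something with over 40 N, if the wrist force passes 120 N, or if a joint passes its speed limit or range.

## Robot

A 6-joint arm with a two-finger parallel gripper is mounted at the origin on the work surface. World frame = base frame: x ahead of the robot, y to its left, z up, the work surface at z = 0. Lengths are in mm, angles in degrees, forces in N, time in s.
With the tool pointing down it reaches from about 350 to 850 mm from the base axis. Payload 8.1 kg.
Tool frame: the origin (TCP) lies midway between the tips of the shut fingers; the grasp point (between the pads) lies 19 mm behind it; x points along the fingers, y is the direction in which the jaws open and shut, and the axes are right-handed (so a half turn about x gives the same grasp; the last joint's range is limited). The gripper opens to 85 mm and grips with 20 to 120 N. Pads are 22 mm wide; open, the fingers measure 114 mm over their backs; the gripper's body (76 mm by 85 mm) begins 54 mm behind the grasp point. The pads swing forward as they close: fully open they stand 13 mm farther back than shut.
Start: joints at [67.013, 7.471, 85.268, -0, 87.261, -4.893], TCP at [186.325, 570.341, 231.292] pointing down, gripper open.
Joint ranges: [-169.43, 169.43], [-51.17, 129.36], [1.28, 143.12], [-76.62, 256.62], [0, 156.53], [-152.29, 152.29]. Speed limits (degrees/s): [136.94, 136.94, 159.86, 180, 180, 180].

## Interface

Orientations are given as [roll, pitch, yaw] about the fixed x, y, z axes, in that order (R = Rz(yaw) Ry(pitch) Rx(roll)).
In Python, from bench import r, snapshot, workorder gives the robot as it stands.
- The arm moves only by the tool send_rows, never from a script. Its arguments are lists of equal length, an entry for each row: "offset": the shift along the tool's x, y, z in cm, a list of three; "dr": the turn, a rotation vector about the tool's x, y, z in degrees, a list of three; "grip": the opening in per cent of the stroke, from 0 (shut) to 100 (fully open). In form: {"offset": [[dx, dy, dz], ...], "dr": [[rx, ry, rz], ...], "grip": [grip, ...]}. A call has 1 to 5 rows; each row shifts and turns the commanded pose from where the row before left it, along the tool's axes as they then stand; what a row does not reach is not made up. A row lasts 1/8 s, in which the tool goes at most 62.5 mm and 10.7 degrees, less where a joint would pass 70% of its speed; a pose out of reach is approached as far as the arm can. A call with a gripper value outside its range is refused whole. The fingers move at their own pace and stop on an object; "force" is the grip in N (left out, the last holds). Time passes only in rows, so rows that do not move let the fingers close. It gives the time, the measured TCP pose, the force and the opening at its end, in the units of the state.
- r.sense(): the state, without advancing time (a new reading comes with each control period).
- snapshot(name): name is "side" or "top" or "wrist"; returns a dict with "pixels" (400x640x3 uint8, red, green, blue), "fx", "fy", "cx", "cy" (pixels), "world_to_cam" (4x4, takes a point from world to camera coordinates). Camera axes: x right, y up, looking along -z (the intrinsics and any distortion apply to the point x, -y, -z); pixel columns grow to the right and rows downward; lengths in mm; the calibration is good to about 2 mm. A picture is of the moment at which its call begins. There is no depth.
- workorder.hand_in(): hands the job in, once; it reports no verdict.
The state is a dict: "time": time; "joint_pos": joint angles; "qd": joint speeds; "joint_efforts": joint torques, N m; "tool_pos": TCP position; "tcp_rot": TCP orientation; "ft_force": force on the tool from outside, world axes, zero at the start; "wrist_torque": the same for the moment, N m; "finger_gap": finger opening in mm.
Only numpy, scipy, OpenCV 4.12 (cv2) and the standard library are available. Lean on these libraries where they do the work, as an engineer would, in place of code of your own. Each camera call takes 0.05 s, during which the arm holds its last target.

## Working session

There is one attempt and no reset: what is moved stays moved. The work goes in short steps, Python scripts to look and compute and a tool call to move; the robot and the scene stay as the last step left them, time stands still between calls to the robot, and variables do not carry over. Pictures are saved under pics/ and viewed, and the job is handed in when it is done.

Besides the shell and the picture viewer there is one more tool, called after "Call:" by a JSON object that holds its "name" and its "arguments", one argument or row to a line. send_rows: Moves the arm, as the interface text tells. Its arguments: {"type":"object","properties":{"offset":{"type":"array","items":{"type":"array","items":{"type":"number"}}},"dr":{"type":"array","items":{"type":"array","items":{"type":"number"}}},"grip":{"type":"array","items":{"type":"number"}},"force":{"type":"number"}},"required":["offset","dr","grip"]}

```bash
ls; mkdir -p pics; python3 - <<'E'
from bench import r,snapshot
import cv2,pickle
print(r.sense())
for n in ["top","side","wrist"]:
    s=snapshot(n); cv2.imwrite(f"pics/{n}0.png",s["pixels"][:,:,::-1]); pickle.dump(s,open(f"pics/{n}0.pkl","wb"))
    print(n,s["fx"],s["fy"],s["cx"],s["cy"],s.keys()); print(s["world_to_cam"])
E
```

```text
pics
{'time': 0.0, 'joint_pos': array([ 6.70140647e+01,  7.51552263e+00,  8.53305985e+01, -4.83902715e-04,
        8.72609725e+01, -4.89179122e+00]), 'qd': array([ 0.02353964,  0.03967658, -0.02504015, -0.0039083 , -0.03979729,
        0.05150128]), 'joint_efforts': array([-1.86152094e-03, -5.69387555e+01, -5.00555241e+01, -1.54666877e-04,
        1.44184215e-02,  3.43050226e-05]), 'tool_pos': array([186.09852911, 569.82440162, 230.22746377]), 'tcp_rot': array([ -94.63322118,   89.89290525, -112.72734166]), 'ft_force': array([ 0.34971823,  1.14368071, -0.29832723]), 'wrist_torque': array([-0.05384914,  0.04939145,  0.02487862]), 'finger_gap': 85.1898499625465}
top 479.0056163122598 479.0056163122598 325.76065767431385 188.90574295813397 dict_keys(['pixels', 'fx', 'fy', 'cx', 'cy', 'world_to_cam'])
[[-9.53158188e-03 -9.99745177e-01  2.04628748e-02  8.72057329e+00]
 [ 9.97813758e-01 -8.17083844e-03  6.55815581e-02 -5.84426399e+02]
 [-6.53976476e-02  2.10432340e-02  9.97637374e-01 -1.21120221e+03]
 [ 0.00000000e+00  0.00000000e+00  0.00000000e+00  1.00000000e+00]]
side 381.2825920292206 381.2825920292206 324.3163908417941 197.3404420795933 dict_keys(['pixels', 'fx', 'fy', 'cx', 'cy', 'world_to_cam'])
[[ 9.15460834e-01 -4.02402576e-01 -1.90476423e-03 -5.11970785e+02]
 [ 3.05464933e-01  6.91831968e-01  6.54262717e-01 -2.23522263e+02]
 [-2.61959226e-01 -5.99533731e-01  7.56264947e-01 -1.02250133e+03]
 [ 0.00000000e+00  0.00000000e+00  0.00000000e+00  1.00000000e+00]]
wrist 279.9199704703191 279.9199704703191 319.4800896693145 200.87213399228392 dict_keys(['pixels', 'fx', 'fy', 'cx', 'cy', 'world_to_cam'])
[[ 3.10975117e-01  9.50417531e-01 -9.96609230e-04 -5.99377257e+02]
 [-9.15481881e-01  2.99262205e-01 -2.68951776e-01  3.40505882e+01]
 [-2.55318235e-01  8.45496877e-02  9.63153129e-01 -3.78329857e+02]
 [ 0.00000000e+00  0.00000000e+00  0.00000000e+00  1.00000000e+00]]
```

View pics/top0.png

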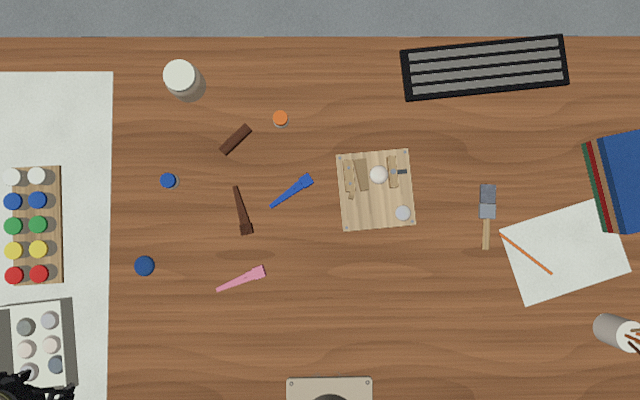

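View pics/side0.png

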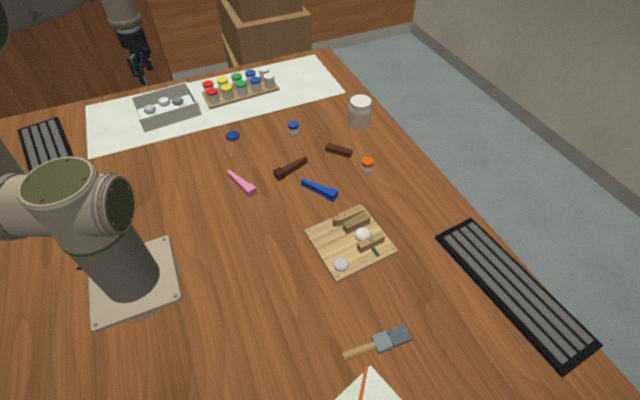

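View pics/wrist0.png

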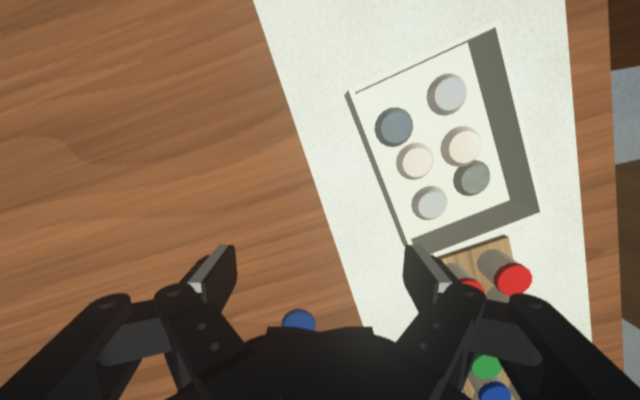

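```bash
python3 - <<'E'
import cv2
im=cv2.imread("pics/top0.png")
a=cv2.resize(im[135:245,325:425],None,fx=6,fy=5.4,interpolation=cv2.INTER_CUBIC)
a=cv2.resize(im[140:240,328:424],(576,600),interpolation=cv2.INTER_CUBIC);cv2.imwrite("pics/clampcrop.png",a)
a=cv2.resize(im[110:300,205:325],None,fx=3,fy=3,interpolation=cv2.INTER_CUBIC);cv2.imwrite("pics/keycrop.png",a)
im=cv2.imread("pics/side0.png")
a=cv2.resize(im[195:285,295:405],None,fx=6,fy=6,interpolation=cv2.INTER_CUBIC);cv2.imwrite("pics/clampside.png",a)
E
```

```text
(no output)
```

View pics/clampcrop.png

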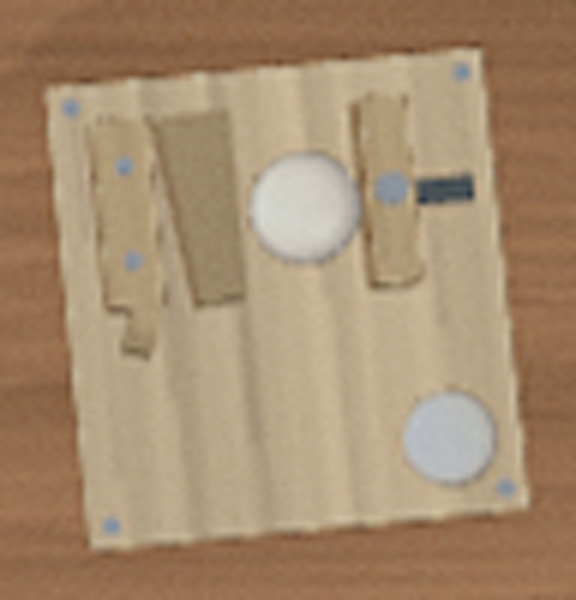

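View pics/keycrop.png

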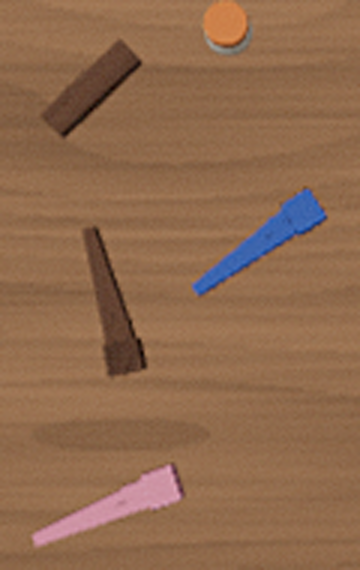

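View pics/clampside.png

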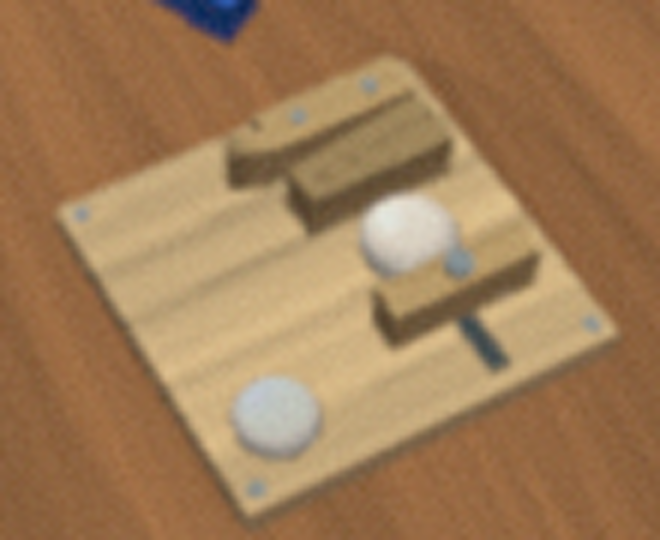

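```bash
cat > h.py <<'E'
import numpy as np,cv2,pickle
from scipy.spatial.transform import Rotation as Ro
def ray(s,uv,z):
    W=np.array(s["world_to_cam"]);R=W[:3,:3];t=W[:3,3]
    uv=np.atleast_2d(uv).astype(float)
    d=np.c_[(uv[:,0]-s["cx"])/s["fx"],-(uv[:,1]-s["cy"])/s["fy"],-np.ones(len(uv))]@R
    c=-R.T@t
    return c+d*((z-c[2])/d[:,2])[:,None]
def proj(s,P):
    W=np.array(s["world_to_cam"]);p=np.atleast_2d(P)@W[:3,:3].T+W[:3,3]
    return np.c_[s["cx"]+s["fx"]*p[:,0]/-p[:,2],s["cy"]-s["fy"]*p[:,1]/-p[:,2]]
def Rt(st): return Ro.from_euler('xyz',st["tcp_rot"],degrees=True)
def tgt(yaw): # tool x down, tool y at world yaw (deg)
    a=np.radians(yaw);x=[0,0,-1];y=np.array([np.cos(a),np.sin(a),0]);z=np.cross(x,y)
    return Ro.from_matrix(np.c_[x,y,z])
def plan(st,p,yaw):
    R=Rt(st);dp=R.inv().apply(np.array(p)-st["tool_pos"])/10
    best=None
    for yy in (yaw,yaw+180):
        v=(R.inv()*tgt(yy)).as_rotvec(degrees=True)
        if best is None or np.linalg.norm(v)<np.linalg.norm(best): best=v
    print("offset cm",dp.round(2),"dr",best.round(2),"rows>=",max(np.linalg.norm(dp)/6.25,np.linalg.norm(best)/10.7).round(1))
def ty(st): y=Rt(st).as_matrix()[:,1]; return np.degrees(np.arctan2(y[1],y[0]))
E
python3 - <<'E'
from h import *
s=pickle.load(open("pics/top0.pkl","rb"));im=np.ascontiguousarray(s["pixels"])
hsv=cv2.cvtColor(im,cv2.COLOR_RGB2HSV)
m=(hsv[...,2]<100).astype(np.uint8);m[:, :215]=0;m[:,265:]=0;m[:180]=0;m[245:]=0
n,l,st,c=cv2.connectedComponentsWithStats(m)
print(st,c)
i=1+np.argmax(st[1:,4]);cs,_=cv2.findContours((l==i).astype(np.uint8),cv2.RETR_EXTERNAL,cv2.CHAIN_APPROX_NONE)
rect=cv2.minAreaRect(cs[0]);print(rect)
ys,xs=np.where(l==i)
for y in range(ys.min(),ys.max()+1): 
    x=xs[ys==y];print(y,x.min(),x.max())
b=cv2.boxPoints(rect);print(ray(s,b,26).round(0))
m=((hsv[...,1]<115)&(hsv[...,2]>140)).astype(np.uint8);m[:,:325]=0;m[:,425:]=0;m[:140]=0;m[240:]=0
m=cv2.morphologyEx(m,cv2.MORPH_CLOSE,np.ones((15,15)))
n,l,st,c=cv2.connectedComponentsWithStats(m);i=1+np.argmax(st[1:,4])
cs,_=cv2.findContours((l==i).astype(np.uint8),cv2.RETR_EXTERNAL,cv2.CHAIN_APPROX_NONE)
rect=cv2.minAreaRect(cs[0]);print(st[i],rect);b=cv2.boxPoints(rect);B=ray(s,b,18)
print(b,B.round(1),np.linalg.norm(B-np.roll(B,1,0),axis=1))
b=np.array([[47,90],[480,50],[527,507],[92,548]])/6+[328,140];B=ray(s,b,18);print(B.round(1),np.linalg.norm(B-np.roll(B,1,0),axis=1),np.degrees(np.arctan2(*(np.diff(B,axis=0)[:, [1,0]]).T)))
E
```

```text
[[     0      0    640    400 255676]
 [   234    186     20     49    324]] [[319.59672398 199.47911028]
 [243.17283951 215.9845679 ]]
((242.63462829589844, 209.67308044433594), (49.02903366088867, 12.747549057006836), 78.69007110595703)
186 236 237
187 234 237
188 234 237
189 234 238
190 234 238
191 234 239
192 235 239
193 235 239
194 235 240
195 235 240
196 235 240
197 236 241
198 236 241
199 236 241
200 236 242
201 236 242
202 237 242
203 237 243
204 237 243
205 237 243
206 239 244
207 237 244
208 238 245
209 239 245
210 238 245
211 239 246
212 239 246
213 239 246
214 239 247
215 239 247
216 240 248
217 240 248
218 240 248
219 240 248
220 240 249
221 241 249
222 241 249
223 241 251
224 241 251
225 240 252
226 240 252
227 240 252
228 240 252
229 240 253
230 241 253
231 241 253
232 241 253
233 241 249
234 241 246
[[591. 243.  26.]
 [597. 212.  26.]
 [475. 187.  26.]
 [469. 219.  26.]]
[ 325  141  100   99 8715] ((374.5, 190.0), (98.0, 99.0), 90.0)
[[325. 141.]
 [424. 141.]
 [424. 239.]
 [325. 239.]] [[ 708.8    4.3   18. ]
 [ 707.2 -253.    18. ]
 [ 453.8 -247.2   18. ]
 [ 456.4    6.7   18. ]] [252.40365528 257.32396146 253.50573153 253.87109541]
[[ 672.1  -23.4   18. ]
 [ 688.3 -210.9   18. ]
 [ 491.1 -227.    18. ]
 [ 475.4  -40.4   18. ]] [197.43530767 188.2248346  197.88491353 187.21799355] [ -85.07707835 -175.33770938   94.78594279]
```

```bash
python3 - <<'E'
from h import *
from bench import r
s=pickle.load(open("pics/top0.pkl","rb"));w=pickle.load(open("pics/wrist0.pkl","rb"))
print("head",ray(s,[247,228.7],30),"tip",ray(s,[235.8,187],26))
st=r.sense();W=np.array(w["world_to_cam"]);c=-W[:3,:3].T@W[:3,3];R=Rt(st)
print("cam in tool",R.inv().apply(c-st["tool_pos"]),"look",R.inv().apply(-W[2,:3]),"ty",ty(st), R.as_matrix().round(2))
h=ray(s,[247,228.7],30)[0]
plan(st,[h[0]+0,h[1],170],100)
E
```

```text
head [[484.76720077 203.50551736  30.        ]] tip [[590.76336974 232.61842174  26.        ]]
cam in tool [-1.42492561e+02 -2.23117835e-03 -6.86680090e+01] look [9.63124581e-01 3.29437349e-04 2.69055631e-01] ty 71.90563318498451 [[-0.    0.31  0.95]
 [-0.    0.95 -0.31]
 [-1.   -0.   -0.  ]]
offset cm [  6.08 -25.55  39.77] dr [-28.09  -0.03   0.08] rows>= 7.6
```

Call:
{"name": "send_rows", "arguments": {
  "offset": [
    [0.6,-2.5,4],
    [0.6,-2.5,4],
    [0.6,-2.5,4],
    [0.6,-2.5,4],
    [0.6,-2.5,4]
  ],
  "dr": [
    [0,0,0],
    [0,0,0],
    [0,0,0],
    [0,0,0],
    [0,0,0]
  ],
  "grip": [100,100,100,100,100]
}}

```text
time: 0.78
tool_pos: [338.3, 388.1, 200.9]
tcp_rot: [-114.5, 90.0, -132.6]
ft_force: [0.4, 0.1, -0.1]
finger_gap: 85.4
```

Call:
{"name": "send_rows", "arguments": {
  "offset": [
    [0.6,-2.5,4],
    [0.6,-2.5,4],
    [0.6,-2.5,4],
    [0.6,-2.5,4],
    [0.6,-2.5,4]
  ],
  "dr": [
    [0,0,0],
    [0,0,0],
    [0,0,0],
    [0,0,0],
    [0,0,0]
  ],
  "grip": [100,100,100,100,100]
}}

```text
time: 1.4
tool_pos: [489.6, 207.1, 170.9]
tcp_rot: [-162.3, 90.0, 179.6]
ft_force: [0.4, 0.1, 0.2]
finger_gap: 85.4
```

Call:
{"name": "send_rows", "arguments": {
  "offset": [
    [0,0,0],
    [0,0,0],
    [0,0,0],
    [0,0,0]
  ],
  "dr": [
    [-9,0,0],
    [-9,0,0],
    [-9,0,0],
    [0,0,0]
  ],
  "grip": [100,100,100,100]
}}

```text
time: 1.9
tool_pos: [488.7, 208.3, 171.0]
tcp_rot: [-168.5, 90.0, -159.6]
ft_force: [-0.1, 0.1, -0.9]
finger_gap: 85.4
```

```bash
python3 - <<'E'
from h import *
from bench import r,snapshot
s=snapshot("wrist");cv2.imwrite("pics/wrist1.png",s["pixels"][:,:,::-1]); pickle.dump(s,open("pics/wrist1.pkl","wb"))
st=r.sense();print(st["time"],st["tool_pos"],ty(st),st["joint_pos"].round(1))
E
```

```text
1.95 [488.7174341  208.43211289 171.0474837 ] 98.71164133270692 [ 17.6  -1.1 100.5   0.   80.6 -81.1]
```

View pics/wrist1.png

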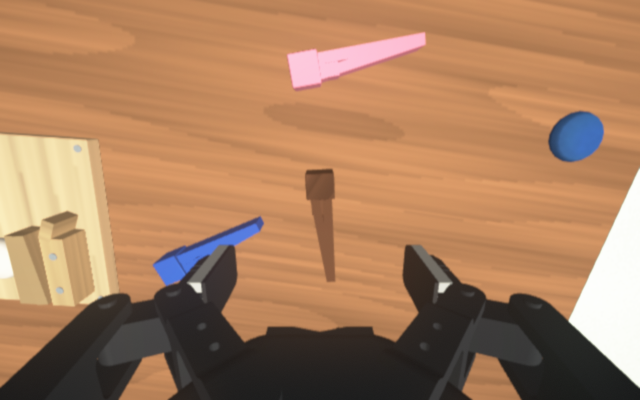

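```bash
python3 - <<'E'
from h import *
from bench import r
s=pickle.load(open("pics/wrist1.pkl","rb"));im=np.ascontiguousarray(s["pixels"])
cv2.imwrite("pics/k1.png",cv2.resize(im[150:300,240:400,::-1],None,fx=4,fy=4,interpolation=cv2.INTER_CUBIC))
st=r.sense()
hsv=cv2.cvtColor(im,cv2.COLOR_RGB2HSV)
m=(hsv[...,2]<125).astype(np.uint8);m[:, :295]=0;m[:,345:]=0;m[:160]=0;m[292:]=0
n,l,q,c=cv2.connectedComponentsWithStats(m);i=1+np.argmax(q[1:,4]);print(q[i])
ys,xs=np.where(l==i)
for y in range(ys.min(),ys.max()+1,4): print(y,xs[ys==y].min(),xs[ys==y].max())
E
```

```text
[306 169  28  31 612]
169 330 330
173 306 332
177 313 332
181 310 332
185 307 332
189 307 332
193 307 332
197 312 330
```

View pics/k1.png

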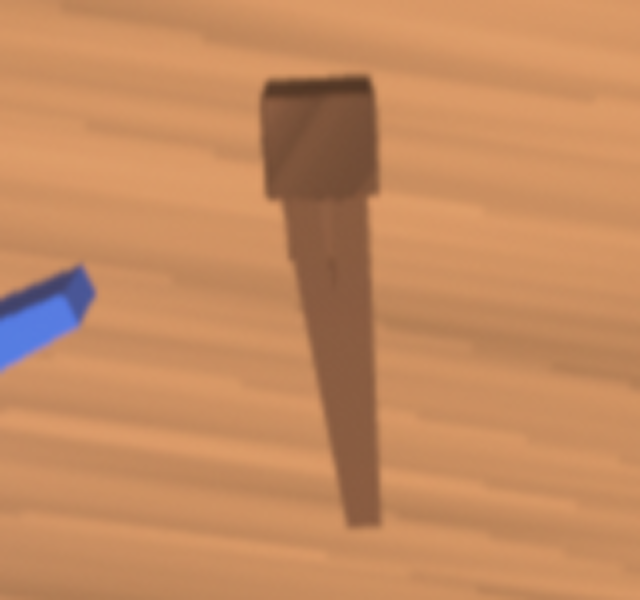

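```bash
python3 - <<'E'
from h import *
from bench import r
s=pickle.load(open("pics/wrist1.pkl","rb"));st=r.sense()
f=lambda p:np.array(p)/4+[240,150]
H=ray(s,f([[263,98],[374,92],[379,193],[267,198]]),30);print(H.round(1),np.linalg.norm(H-np.roll(H,1,0),axis=1).round(1));hc=H.mean(0);print("hc",hc)
E=ray(s,f([[367,200],[381,525],[347,526]]),26);print(E.round(1))
d=E[1]-E[0];print("yaw edge",np.degrees(np.arctan2(d[1],d[0])))
for a,b in((0,3),(1,2)):
    d=H[b]-H[a];print("head yaw",np.degrees(np.arctan2(d[1],d[0])))
for a,b in((0,1),(3,2)):
    d=H[b]-H[a];print("head yaw",np.degrees(np.arctan2(d[1],d[0]))-90)
t=(E[1]+E[2])/2-hc;print("len",np.linalg.norm(t[:2]),"yaw tip",np.degrees(np.arctan2(t[1],t[0]))-3.5)
print("blue",ray(s,f([95,290]),26))
top=pickle.load(open("pics/top0.pkl","rb"));print(proj(top,hc))
# jig rough
print(proj(s,[[577.1,-70.6,18]]))
E
```

```text
[[473.6 192.2  30. ]
 [467.7 220.   30. ]
 [493.9 225.8  30. ]
 [499.8 196.9  30. ]] [26.6 28.5 26.8 29.4]
hc [483.74502973 208.71841006  30.        ]
[[497.3 223.3  26. ]
 [593.1 243.5  26. ]
 [594.9 233.8  26. ]]
yaw edge 11.872100905181938
head yaw 10.330310698928292
head yaw 12.39523070998547
head yaw 11.944688827556462
head yaw 11.463717329252006
len 114.26763430401412 yaw tip 11.666997633179735
blue [[533.78602349 154.26024503  26.        ]]
[[244.92670945 229.12695583]]
[[ 62.15928409 227.05295031]]
```

```bash
python3 - <<'E'
from h import *
from bench import r
st=r.sense();plan(st,[476.9,206.7,60],101.8);plan(st,[476.9,206.7,3],101.8)
E
```

```text
offset cm [ 1.111e+01  1.000e-02 -1.190e+00] dr [-3.09 -0.03  0.  ] rows>= 1.8
offset cm [ 1.681e+01  1.000e-02 -1.190e+00] dr [-3.09 -0.03  0.  ] rows>= 2.7
```

Call:
{"name": "send_rows", "arguments": {
  "offset": [
    [3.7,0,-1.2],
    [3.7,0,0],
    [3.7,0,0],
    [0,0,0]
  ],
  "dr": [
    [-3.1,0,0],
    [0,0,0],
    [0,0,0],
    [0,0,0]
  ],
  "grip": [60,60,60,60]
}}

```text
time: 2.45
tool_pos: [474.0, 205.7, 57.1]
tcp_rot: [-173.6, 89.6, -161.8]
ft_force: [-0.8, -0.2, 0.3]
finger_gap: 51.0
```

```bash
python3 - <<'E'
from h import *
from bench import r,snapshot
s=snapshot("wrist");cv2.imwrite("pics/wrist2.png",s["pixels"][:,:,::-1]); pickle.dump(s,open("pics/wrist2.pkl","wb"))
st=r.sense();print(st["time"],st["tool_pos"],ty(st));plan(st,[476.9,206.7,3],101.8)
E
```

```text
2.5 [475.81832821 206.31478655  59.46738373] 101.88841583090279
offset cm [5.65 0.02 0.13] dr [ 0.09 -0.18  0.02] rows>= 0.9
```

View pics/wrist2.png

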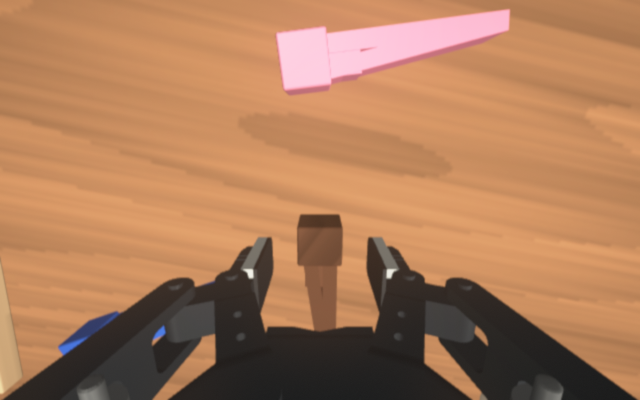

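Call:
{"name": "send_rows", "arguments": {
  "offset": [
    [3.5,0,0.1],
    [2.1,0,0],
    [0,0,0]
  ],
  "dr": [
    [0,0,0],
    [0,0,0],
    [0,0,0]
  ],
  "grip": [60,60,60]
}}

```text
time: 2.88
tool_pos: [478.0, 206.8, 4.7]
tcp_rot: [-172.7, 90.0, -160.8]
ft_force: [-0.1, 0.2, 0.9]
finger_gap: 51.3
```

Call:
{"name": "send_rows", "arguments": {
  "offset": [
    [0,0,0],
    [0,0,0],
    [0,0,0],
    [0,0,0]
  ],
  "dr": [
    [0,0,0],
    [0,0,0],
    [0,0,0],
    [0,0,0]
  ],
  "grip": [20,20,20,20],
  "force": 50
}}

```text
time: 3.38
tool_pos: [480.0, 207.5, 6.8]
tcp_rot: [5.5, 89.8, 17.5]
ft_force: [-0.7, 0.3, 6.7]
finger_gap: 29.0
```

Call:
{"name": "send_rows", "arguments": {
  "offset": [
    [-2,0,0],
    [-4,0,0],
    [-4,0,0],
    [0,0,0]
  ],
  "dr": [
    [0,0,0],
    [0,0,0],
    [0,0,0],
    [0,0,0]
  ],
  "grip": [20,20,20,20]
}}

```text
time: 3.88
tool_pos: [481.4, 207.9, 109.5]
tcp_rot: [5.7, 89.5, 17.7]
ft_force: [0.2, 1.4, -0.5]
finger_gap: 28.9
```

```bash
python3 - <<'E'
from h import *
from bench import r,snapshot
for n in ("wrist","side"):
    s=snapshot(n);cv2.imwrite(f"pics/{n}3.png",s["pixels"][:,:,::-1]); pickle.dump(s,open(f"pics/{n}3.pkl","wb"))
cv2.imwrite("pics/side3c.png",cv2.resize(s["pixels"][90:220,200:360,::-1],None,fx=4,fy=4,interpolation=cv2.INTER_CUBIC))
st=r.sense();print(st["time"],st["tool_pos"],ty(st),st["ft_force"],st["finger_gap"],Rt(st).as_matrix().round(3))
a=np.radians(4.8);M=np.array([577.1,-70.6]);ex=np.array([np.cos(a),np.sin(a)]);ey=np.array([-ex[1],ex[0]])
# tcp = head centre -~7 along x ; head centre in key: straight side at +12
for tipx in (-50,):
    p=M+ex*(tipx-114-7)+ey*(-12-1.5);print(p);plan(st,[*p,107],94.8)
E
```

```text
3.975 [478.48675965 206.97949503 105.08095182] 101.99707489904499 [ 0.30711514 -0.1296935  -0.63219829] 29.113216413311026 [[ 0.002 -0.208  0.978]
 [ 0.001  0.978  0.208]
 [-1.     0.     0.002]]
[407.82937195 -98.36156481]
offset cm [ -0.22 -28.4  -13.26] dr [ 7.2   0.1  -0.02] rows>= 5.0
```

View pics/wrist3.png

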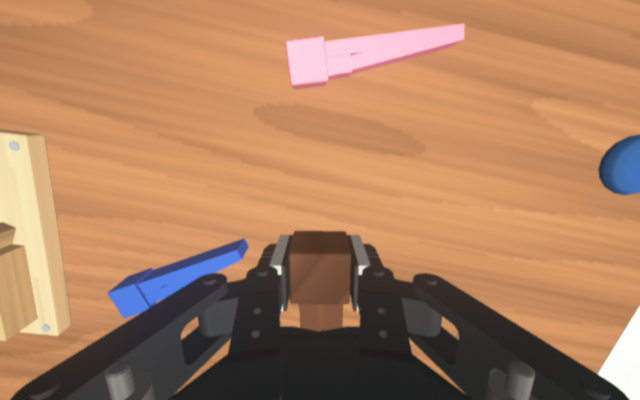

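View pics/side3c.png

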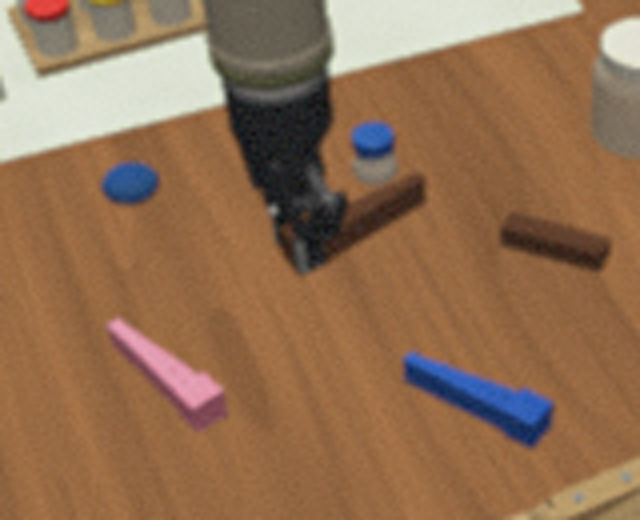

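```bash
python3 - <<'E'
from h import *
from bench import r
s=pickle.load(open("pics/wrist3.pkl","rb"))
cv2.imwrite("pics/w3c.png",cv2.resize(s["pixels"][215:345,260:380,::-1],None,fx=5,fy=4.6,interpolation=cv2.INTER_CUBIC))
st=r.sense();plan(st,[660,-90,150],94.8)
E
```

```text
offset cm [ -4.48 -32.82  11.59] dr [ 7.2   0.1  -0.02] rows>= 5.6
```

View pics/w3c.png

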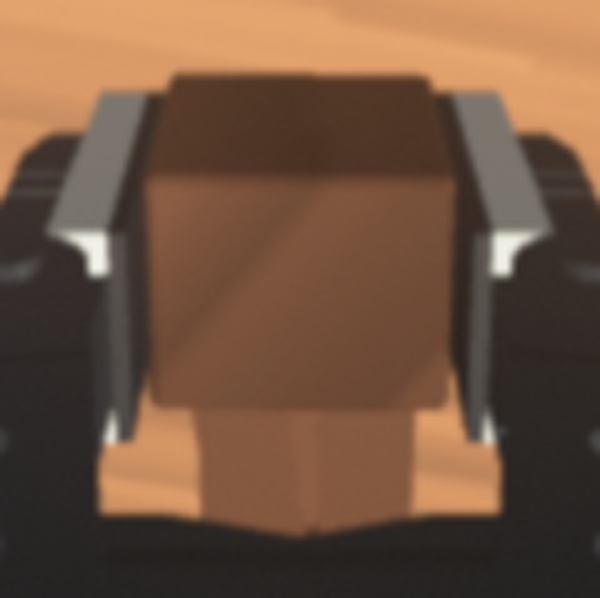

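```bash
python3 - <<'E'
from h import *
from bench import r
s=pickle.load(open("pics/wrist3.pkl","rb"));st=r.sense()
uv=np.array([[148,176],[452,176],[447,408],[155,408]])/[5,4.6]+[260,215]
for dz in (21,23,25,27):
    P=Rt(st).inv().apply(ray(s,uv,st["tool_pos"][2]+dz)-st["tool_pos"]);print(dz,P.round(1).tolist(),P.mean(0).round(1),np.linalg.norm(P-np.roll(P,1,0),axis=1).round(1))
E
```

```text
21 [[-21.0, -14.1, -3.6], [-21.0, 15.9, -3.6], [-21.0, 16.3, 25.4], [-21.0, -14.2, 25.4]] [-21.    1.   10.9] [29.  30.  29.  30.5]
23 [[-23.0, -13.8, -4.6], [-23.0, 15.7, -4.6], [-23.0, 16.0, 23.9], [-23.0, -14.0, 23.9]] [-23.    1.    9.7] [28.5 29.5 28.5 30. ]
25 [[-25.0, -13.6, -5.6], [-25.0, 15.4, -5.6], [-25.0, 15.8, 22.5], [-25.0, -13.7, 22.4]] [-25.    1.    8.4] [28.  29.  28.1 29.5]
27 [[-27.0, -13.4, -6.6], [-27.0, 15.2, -6.6], [-27.0, 15.5, 21.0], [-27.0, -13.5, 21.0]] [-27.    1.    7.2] [27.6 28.6 27.6 29. ]
```

Call:
{"name": "send_rows", "arguments": {
  "offset": [
    [-1,-3.3,1.2],
    [-1,-3.3,1.2],
    [-1,-3.3,1.2],
    [-1,-3.3,1.2],
    [-0.5,-3.3,1.2]
  ],
  "dr": [
    [0,0,0],
    [0,0,0],
    [0,0,0],
    [0,0,0],
    [0,0,0]
  ],
  "grip": [20,20,20,20,20]
}}

```text
time: 4.6
tool_pos: [570.7, 56.9, 148.0]
tcp_rot: [167.8, 89.9, 179.8]
ft_force: [0.2, 0.9, -0.5]
finger_gap: 29.1
```

Call:
{"name": "send_rows", "arguments": {
  "offset": [
    [0,-3.3,1.2],
    [0,-3.3,1.2],
    [0,-3.3,1.2],
    [0,-3.3,1.1],
    [0,-3.1,1.0]
  ],
  "dr": [
    [0,0,0],
    [0,0,0],
    [0,0,0],
    [0,0,0],
    [7.2,0,0]
  ],
  "grip": [20,20,20,20,20]
}}

```text
time: 5.22
tool_pos: [660.0, -90.5, 146.8]
tcp_rot: [163.6, 89.8, 168.3]
ft_force: [-0.1, -0.2, -1.0]
finger_gap: 29.1
```

Call:
{"name": "send_rows", "arguments": {
  "offset": [
    [0,0,0],
    [0,0,0]
  ],
  "dr": [
    [0,0,0],
    [0,0,0]
  ],
  "grip": [20,20]
}}

```text
time: 5.48
tool_pos: [659.6, -89.2, 147.4]
tcp_rot: [157.8, 89.8, 162.6]
ft_force: [-0.6, -0.3, -1.2]
finger_gap: 29.0
```

```bash
python3 - <<'E'
from h import *
from bench import r,snapshot
for n in ("wrist",):
    s=snapshot(n);cv2.imwrite(f"pics/{n}4.png",s["pixels"][:,:,::-1]); pickle.dump(s,open(f"pics/{n}4.pkl","wb"))
st=r.sense();print(st["time"],st["tool_pos"],ty(st),st["ft_force"],st["finger_gap"],Rt(st).as_matrix().round(3))
E
```

```text
5.525 [659.69954878 -88.80109029 147.85916141] 94.88672508523558 [ 0.50896996  0.73325398 -1.28215619] 29.489323952645847 [[-0.002 -0.085  0.996]
 [ 0.001  0.996  0.085]
 [-1.     0.001 -0.002]]
```

View pics/wrist4.png

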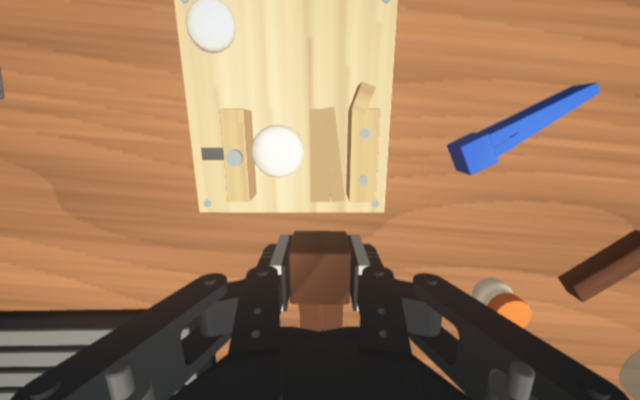

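```bash
python3 - <<'E'
from h import *
s=pickle.load(open("pics/wrist4.pkl","rb"))
cv2.imwrite("pics/w4c.png",cv2.resize(s["pixels"][75:220,295:400,::-1],None,fx=5,fy=4,interpolation=cv2.INTER_CUBIC))
cv2.imwrite("pics/w4d.png",cv2.resize(s["pixels"][0:220,170:410,::-1],None,fx=2.7,fy=2.7,interpolation=cv2.INTER_CUBIC))
E
```

```text
(no output)
```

View pics/w4c.png

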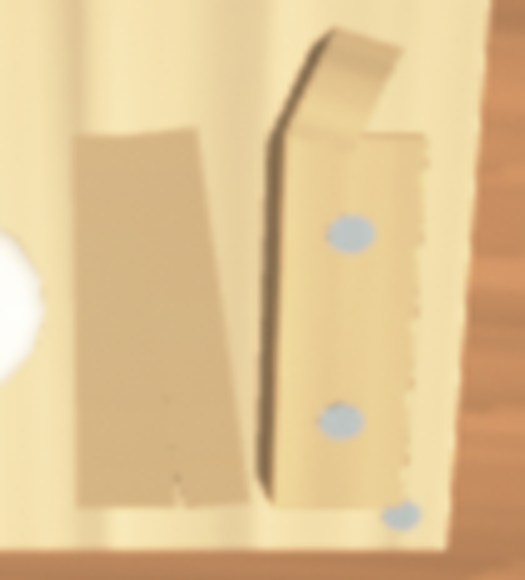

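View pics/w4d.png

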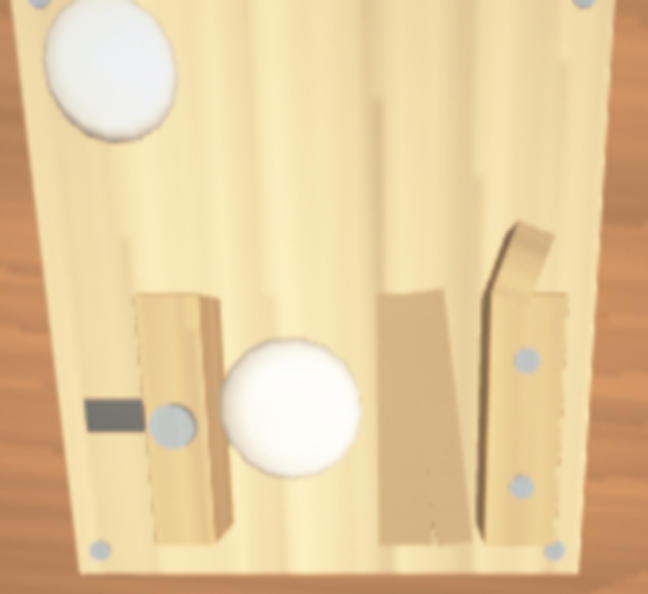

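```bash
python3 - <<'E'
from h import *
s=pickle.load(open("pics/wrist4.pkl","rb"))
f=lambda p:np.array(p)/[5,4]+[295,75]
A=ray(s,f([[288,133],[272,507],[425,134],[333,28],[402,48]]),48);B=ray(s,f([[267,135],[257,478]]),18)
J=ray(s,f([[197,128],[250,503],[74,135],[77,508]]),48)
print(A.round(1),B.round(1),J.round(1))
for P in(A,B,J[2:]):
    d=P[1]-P[0];print(np.degrees(np.arctan2(d[1],d[0])),np.linalg.norm(d))
g=lambda p:np.array(p)/2.7+[170,0]
C=ray(s,g([[80,574],[578,573]]),18);print(C.round(1),np.degrees(np.arctan2(*(C[1]-C[0])[[1,0]]))-90,np.linalg.norm(C[1]-C[0]))
R=A[1]-A[0]
# top-camera: same features
t=pickle.load(open("pics/top0.pkl","rb"));f2=lambda p:np.array(p)/6+[328,140]
print("top rail far inner, jaw",ray(t,f2([[152,118],[165,305],[195,305],[150,120]]),48).round(1))
print((proj(t,[[577.1,-70.6,48],[577,-70.6,18]])-[328,140])*6)
E
```

```text
[[577.3 -68.3  48. ]
 [656.9 -61.9  48. ]
 [575.6 -45.8  48. ]
 [556.8 -63.4  48. ]
 [559.5 -51.9  48. ]] [[576.3 -68.8  18. ]
 [657.8 -61.7  18. ]] [[ 577.6  -83.3   48. ]
 [ 656.3  -66.    48. ]
 [ 580.7 -103.4   48. ]
 [ 660.1  -96.8   48. ]]
4.5762363294217145 79.87943980987899
5.004875064116709 81.78054673074985
4.691794563426637 79.70141360953926
[[ 689.2 -208.8   18. ]
 [ 673.1  -21.3   18. ]] 4.9216358268769795 188.19519944892872
top rail far inner, jaw [[655.9 -66.1  48. ]
 [577.1 -70.5  48. ]
 [577.  -83.   48. ]
 [655.  -65.2  48. ]]
[[165.29537589 305.05758033]
 [159.52669515 309.59603799]]
```

```bash
cat >> h.py <<'E'
M=np.array([577.,-69.5]);_a=np.radians(4.8);EX=np.array([np.cos(_a),np.sin(_a)]);EY=np.array([-EX[1],EX[0]])
def jp(x,y,z): return np.array([*(M+EX*x+EY*y),z])
def jig(p): d=np.array(p)[:2]-M; return d@EX,d@EY
E
python3 - <<'E'
from h import *
from bench import r
st=r.sense();print(jp(-147,-13.5,80));plan(st,jp(-147,-13.5,80),94.8)
E
```

```text
[431.64520058 -95.25329657  80.        ]
offset cm [  6.84   1.29 -22.76] dr [ 0.09 -0.13 -0.06] rows>= 3.8
```

Call:
{"name": "send_rows", "arguments": {
  "offset": [
    [0,0.3,-4.6],
    [1,0.3,-4.6],
    [2,0.3,-4.6],
    [2,0.3,-4.6],
    [1.8,0.1,-4.4]
  ],
  "dr": [
    [0,0,0],
    [0,0,0],
    [0,0,0],
    [0,0,0],
    [0,0,0]
  ],
  "grip": [20,20,20,20,20]
}}

```text
time: 6.15
tool_pos: [430.3, -94.6, 80.2]
tcp_rot: [139.1, 90.0, 144.1]
ft_force: [0.4, 0.1, -0.6]
finger_gap: 29.0
```

Call:
{"name": "send_rows", "arguments": {
  "offset": [
    [0,0,0],
    [0,0,0]
  ],
  "dr": [
    [0,0,0],
    [0,0,0]
  ],
  "grip": [20,20]
}}

```text
time: 6.4
tool_pos: [433.0, -95.4, 81.9]
tcp_rot: [-18.2, 89.9, -13.3]
ft_force: [0.4, -0.6, -1.1]
finger_gap: 29.0
```

```bash
cat > look.py <<'E'
import sys
from h import *
from bench import r,snapshot
k=sys.argv[1]
for n,(a,b,c,d),f in (("top",(130,260,315,435),4.5),("side",(150,290,250,420),4.2)):
    s=snapshot(n);pickle.dump(s,open(f"pics/{n}{k}.pkl","wb"))
    cv2.imwrite(f"pics/{n}{k}.png",cv2.resize(s["pixels"][a:b,c:d,::-1],None,fx=f,fy=f,interpolation=cv2.INTER_CUBIC))
st=r.sense();print(st["time"],st["tool_pos"].round(2),ty(st),"jig xy",np.round(jig(st["tool_pos"]),2),st["ft_force"].round(2),st["finger_gap"],Rt(st).as_matrix()[2].round(3))
E
python3 look.py 5
```

```text
6.5 [434.21 -95.88  82.68] 94.86472813709062 jig xy [-144.5   -14.34] [-0.26 -0.93 -0.67] 28.89671666458932 [-1.    -0.001  0.003]
```

View pics/top5.png

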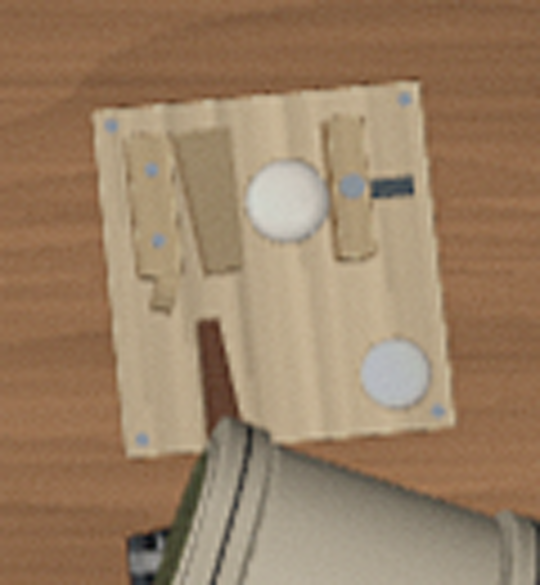

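View pics/side5.png

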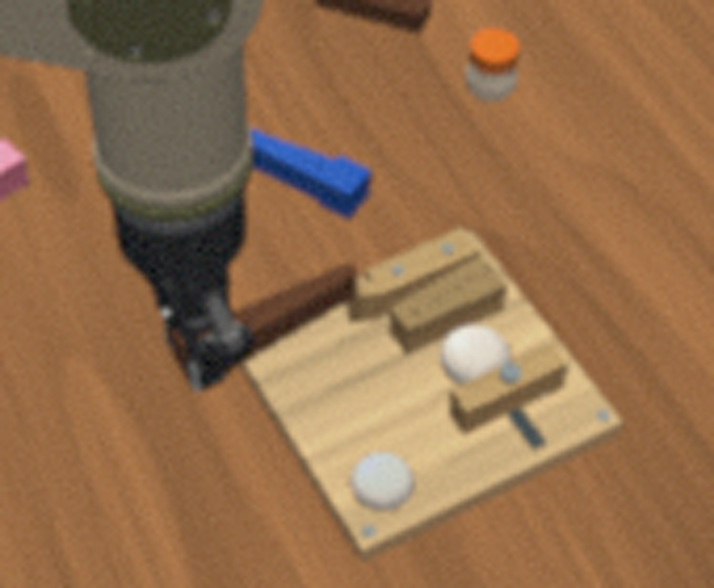

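```bash
python3 - <<'E'
from h import *
s=pickle.load(open("pics/top5.pkl","rb"));f=lambda p:np.array(p)/4.5+[315,130]
P=ray(s,f([[198,323],[219,319],[207,430]]),101)
for p in P: print(p.round(1),np.round(jig(p),1))
d=P[0]-P[2];print(np.degrees(np.arctan2(d[1],d[0])))
# mouth by the same camera
for p in ray(s,f([[176,276],[205,272]]),48): print(np.round(jig(p),1))
w=pickle.load(open("pics/side5.pkl","rb"));g=lambda p:np.array(p)/4.2+[250,150]
for z in (99,101,103): print(z,[np.round(jig(p),1) for p in ray(w,g([[352,264]]),z)])
E
```

```text
[547.5 -74.1 101. ] [-29.7  -2.1]
[549.6 -85.3 101. ] [-28.6 -13.5]
[490.7 -78.1 101. ] [-86.7  -1.3]
4.0084541268273535
[-0.9  2.6]
[ -0.2 -13.7]
99 [array([-23.4,  -5.4])]
101 [array([-24.2,  -6.7])]
103 [array([-25. ,  -8.1])]
```

Call:
{"name": "send_rows", "arguments": {
  "offset": [
    [2,0.08,-0.2],
    [2,0,0],
    [1.1,0,0],
    [0,0,0]
  ],
  "dr": [
    [0,0,0],
    [0,0,0],
    [0,0,0],
    [0,0,0]
  ],
  "grip": [20,20,20,20]
}}

```text
time: 7.0
tool_pos: [430.4, -95.0, 30.0]
tcp_rot: [156.3, 89.9, 161.1]
ft_force: [-0.3, 0.5, -1.1]
finger_gap: 29.1
```

Call:
{"name": "send_rows", "arguments": {
  "offset": [
    [0.2,0,0],
    [0,0,0]
  ],
  "dr": [
    [0,0,0],
    [0,0,0]
  ],
  "grip": [20,20]
}}

```text
time: 7.25
tool_pos: [430.9, -95.4, 28.9]
tcp_rot: [-26.0, 89.9, -21.2]
ft_force: [0.5, 0.2, -0.9]
finger_gap: 29.3
```

Call:
{"name": "send_rows", "arguments": {
  "offset": [
    [0.2,0,0],
    [0,0,0]
  ],
  "dr": [
    [0,0,0],
    [0,0,0]
  ],
  "grip": [20,20]
}}

```text
time: 7.5
tool_pos: [430.3, -95.2, 26.3]
tcp_rot: [-56.5, 90.0, -51.6]
ft_force: [-0.4, 0.1, -0.6]
finger_gap: 28.9
```

Call:
{"name": "send_rows", "arguments": {
  "offset": [
    [0.1,0,0],
    [0,0,0]
  ],
  "dr": [
    [0,0,0],
    [0,0,0]
  ],
  "grip": [20,20]
}}

```text
time: 7.75
tool_pos: [430.3, -95.2, 25.3]
tcp_rot: [140.9, 90.0, 145.7]
ft_force: [0.1, -1.5, -1.3]
finger_gap: 29.0
```

Call:
{"name": "send_rows", "arguments": {
  "offset": [
    [0.1,0,0],
    [0,0,0]
  ],
  "dr": [
    [0,0,0],
    [0,0,0]
  ],
  "grip": [20,20]
}}

```text
time: 8.0
tool_pos: [430.6, -95.3, 24.7]
tcp_rot: [-26.5, 90.0, -21.7]
ft_force: [-1.7, 0.6, 3.6]
finger_gap: 28.9
```

Call:
{"name": "send_rows", "arguments": {
  "offset": [
    [0.1,0,0],
    [0,0,0]
  ],
  "dr": [
    [0,0,0],
    [0,0,0]
  ],
  "grip": [20,20]
}}

```text
time: 8.25
tool_pos: [430.9, -95.5, 24.0]
tcp_rot: [-36.6, 89.9, -31.8]
ft_force: [-3.3, -0.4, 7.0]
finger_gap: 29.0
```

Call:
{"name": "send_rows", "arguments": {
  "offset": [
    [-0.12,0,0],
    [0,0,0.8],
    [0,0,0.8],
    [0,0,0.8],
    [0,0,0]
  ],
  "dr": [
    [0,0,0],
    [0,0,0],
    [0,0,0],
    [0,0,0],
    [0,0,0]
  ],
  "grip": [20,20,20,20,20]
}}

```text
time: 8.88
tool_pos: [455.1, -93.1, 24.5]
tcp_rot: [-8.1, 90.0, -3.2]
ft_force: [2.3, 0.5, 1.6]
finger_gap: 29.1
```

```bash
python3 look.py 6
```

```text
8.975 [454.66 -93.16  24.53] 94.81369008329946 jig xy [-123.89  -13.34] [ 0.43 -0.05  1.21] 28.99744216276846 [-1. -0.  0.]
```

View pics/top6.png

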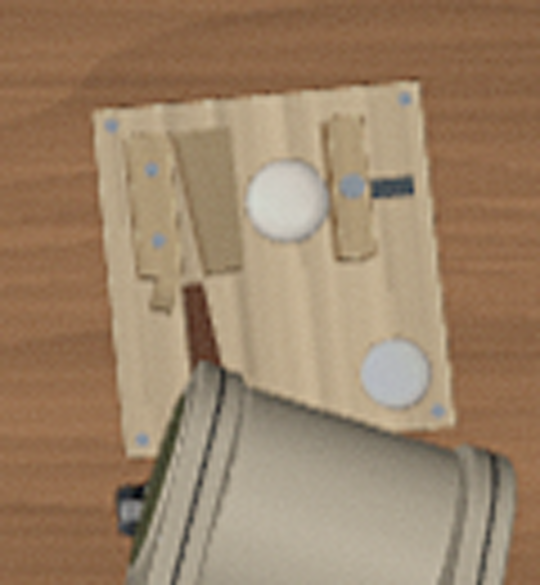

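View pics/side6.png

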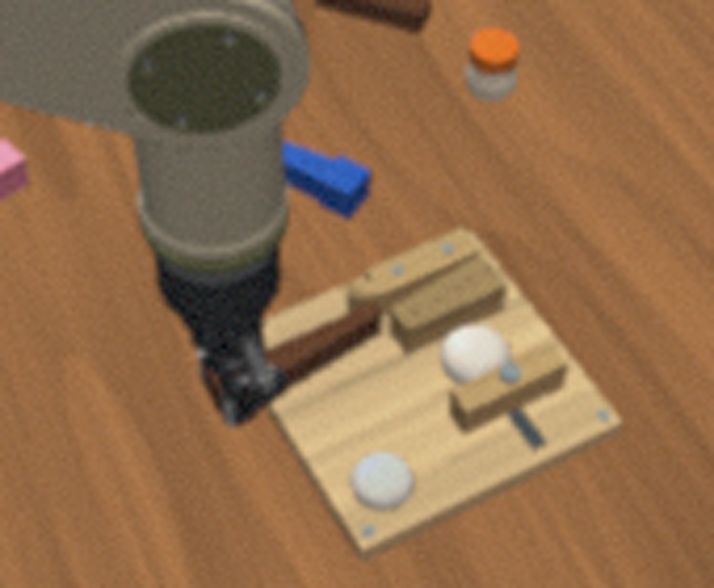

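```bash
python3 - <<'E'
from h import *
s=pickle.load(open("pics/top6.pkl","rb"));f=lambda p:np.array(p)/4.5+[315,130]
for p in ray(s,f([[184,287],[203,284],[190,360]]),44): print(np.round(jig(p),1))
for p in ray(s,f([[176,276],[205,272]]),48): print(np.round(jig(p),1))
E
```

```text
[-7.2 -1.6]
[ -6.5 -12.4]
[-48.2  -1. ]
[-0.9  2.6]
[ -0.2 -13.7]
```

Call:
{"name": "send_rows", "arguments": {
  "offset": [
    [0,0.03,0.5],
    [0,0,0.5],
    [0,0,0.5],
    [0,0,0.5],
    [0,0,0]
  ],
  "dr": [
    [0,0,0],
    [0,0,0],
    [0,0,0],
    [0,0,0],
    [0,0,0]
  ],
  "grip": [20,20,20,20,20]
}}

```text
time: 9.6
tool_pos: [475.0, -91.2, 24.7]
tcp_rot: [-10.4, 89.9, -5.6]
ft_force: [2.4, 0.1, 2.4]
finger_gap: 29.1
```

```bash
python3 look.py 7
```

```text
9.7 [474.72 -91.19  24.64] 94.81141473246879 jig xy [-103.73  -13.06] [1.88 0.85 2.99] 29.215374015256867 [-1.    -0.     0.001]
```

View pics/top7.png

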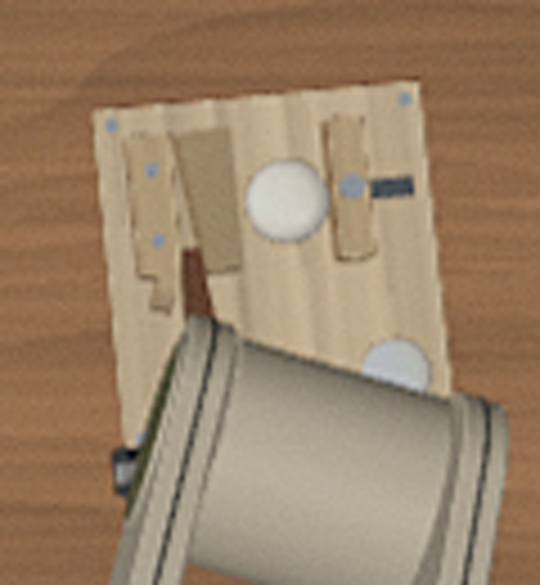

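View pics/side7.png

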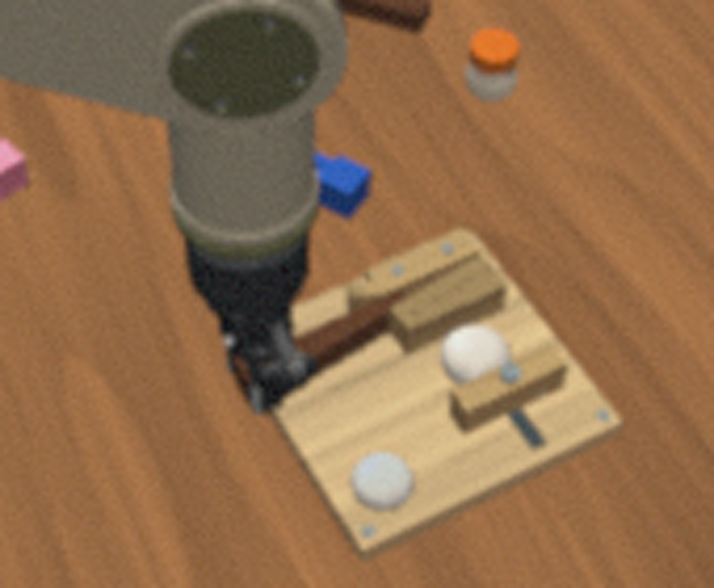

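Call:
{"name": "send_rows", "arguments": {
  "offset": [
    [-0.03,0,0.5],
    [0,0,0.5],
    [0,0,0]
  ],
  "dr": [
    [0,0,0],
    [0,0,0],
    [0,0,0]
  ],
  "grip": [20,20,20]
}}

```text
time: 10.07
tool_pos: [484.6, -90.3, 24.7]
tcp_rot: [-0.6, 90.0, 4.2]
ft_force: [0.6, 0.0, 1.8]
finger_gap: 29.0
```

Call:
{"name": "send_rows", "arguments": {
  "offset": [
    [0,0,0.5],
    [0,0,0.5],
    [0,0,0]
  ],
  "dr": [
    [0,0,0],
    [0,0,0],
    [0,0,0]
  ],
  "grip": [20,20,20]
}}

```text
time: 10.45
tool_pos: [494.4, -89.4, 24.8]
tcp_rot: [16.4, 90.0, 21.3]
ft_force: [1.2, 0.9, 2.3]
finger_gap: 29.4
```

```bash
python3 look.py 8
```

```text
10.55 [494.26 -89.43  24.76] 94.80942737454735 jig xy [-84.12 -12.94] [1.34 0.52 1.44] 29.415241629089053 [-1.  0.  0.]
```

View pics/top8.png

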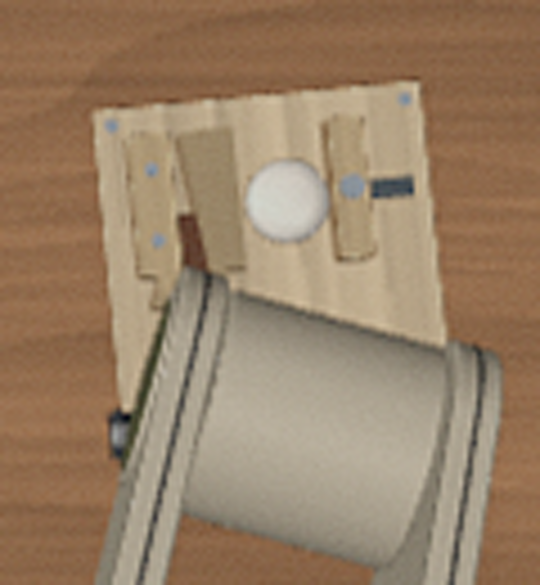

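Call:
{"name": "send_rows", "arguments": {
  "offset": [
    [0,0,0],
    [0,0,0],
    [0,0,0]
  ],
  "dr": [
    [0,0,0],
    [0,0,0],
    [0,0,0]
  ],
  "grip": [60,60,60]
}}

```text
time: 10.92
tool_pos: [493.8, -89.5, 24.6]
tcp_rot: [166.9, 90.0, 171.7]
ft_force: [0.5, -0.3, -0.3]
finger_gap: 50.8
```

Call:
{"name": "send_rows", "arguments": {
  "offset": [
    [-1.5,0,0],
    [-2.5,0,0],
    [0,0,-1.8],
    [0,0,-2],
    [0,0,0]
  ],
  "dr": [
    [0,0,0],
    [0,0,0],
    [0,0,0],
    [0,0,0],
    [0,0,0]
  ],
  "grip": [60,60,60,0,0]
}}

```text
time: 11.55
tool_pos: [455.9, -92.8, 65.6]
tcp_rot: [-27.1, 90.0, -22.3]
ft_force: [0.5, 1.4, 0.4]
finger_gap: 15.7
```

```bash
python3 look.py 9; python3 - <<'E'
from h import *
from bench import snapshot
s=snapshot("wrist");cv2.imwrite("pics/wrist9.png",s["pixels"][:,:,::-1]); pickle.dump(s,open("pics/wrist9.pkl","wb"))
E
```

```text
11.65 [457.1  -92.92  65.74] 94.78904539662012 jig xy [-121.44  -13.3 ] [ 0.77 -0.08  0.58] 1.0217104625767204 [-1.    -0.001  0.002]
```

View pics/wrist9.png

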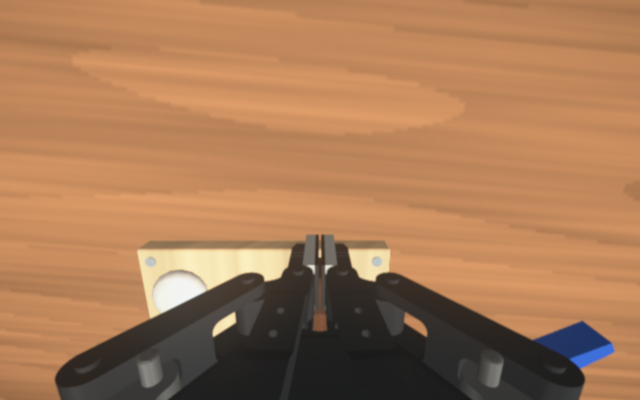

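View pics/side9.png

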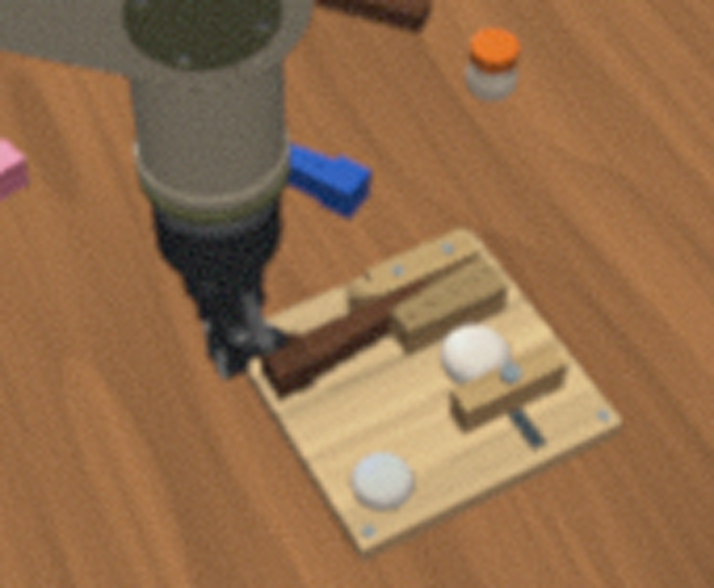

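Call:
{"name": "send_rows", "arguments": {
  "offset": [
    [2,0,0],
    [2.1,0,0],
    [0,0,0],
    [0,0,0.5],
    [0,0,0]
  ],
  "dr": [
    [0,0,0],
    [0,0,0],
    [0,0,0],
    [0,0,0],
    [0,0,0]
  ],
  "grip": [0,0,0,0,0]
}}

```text
time: 12.32
tool_pos: [462.7, -92.6, 25.1]
tcp_rot: [-21.5, 89.9, -16.6]
ft_force: [0.1, -0.0, 0.4]
finger_gap: 0.2
```

Call:
{"name": "send_rows", "arguments": {
  "offset": [
    [0,0,0.3],
    [0,0,0.3],
    [0,0,0]
  ],
  "dr": [
    [0,0,0],
    [0,0,0],
    [0,0,0]
  ],
  "grip": [0,0,0]
}}

```text
time: 12.7
tool_pos: [467.6, -91.8, 24.0]
tcp_rot: [-20.5, 90.0, -15.7]
ft_force: [-0.1, 0.1, -0.1]
finger_gap: -0.1
```

Call:
{"name": "send_rows", "arguments": {
  "offset": [
    [0,0,0.3],
    [0,0,0.3],
    [0,0,0]
  ],
  "dr": [
    [0,0,0],
    [0,0,0],
    [0,0,0]
  ],
  "grip": [0,0,0]
}}

```text
time: 13.08
tool_pos: [473.4, -91.3, 23.8]
tcp_rot: [-26.7, 90.0, -21.9]
ft_force: [-0.1, -0.4, 0.7]
finger_gap: -0.4
```

```bash
python3 look.py 10
```

```text
13.175 [473.13 -91.24  23.73] 94.81227199339617 jig xy [-105.33  -12.97] [-0.34  0.23 -0.56] -0.06644682555238984 [-1.  0. -0.]
```

View pics/side10.png

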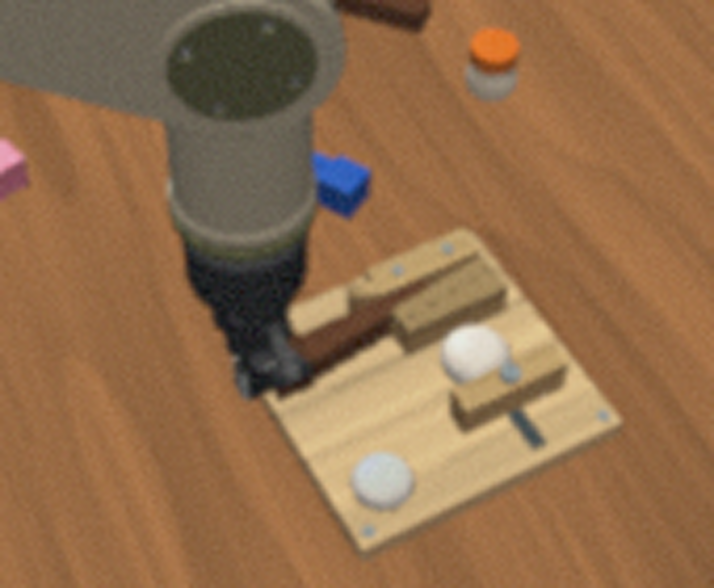

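Call:
{"name": "send_rows", "arguments": {
  "offset": [
    [0,0,0.3],
    [0,0,0.3],
    [0,0,0.2]
  ],
  "dr": [
    [0,0,0],
    [0,0,0],
    [0,0,0]
  ],
  "grip": [0,0,0]
}}

```text
time: 13.55
tool_pos: [481.2, -90.6, 23.7]
tcp_rot: [162.2, 90.0, 167.0]
ft_force: [-2.4, -0.3, 1.2]
finger_gap: 0.1
```

Call:
{"name": "send_rows", "arguments": {
  "offset": [
    [0,0,0.2],
    [0,0,0.2],
    [0,0,0.2]
  ],
  "dr": [
    [0,0,0],
    [0,0,0],
    [0,0,0]
  ],
  "grip": [0,0,0]
}}

```text
time: 13.92
tool_pos: [487.2, -90.1, 23.8]
tcp_rot: [167.1, 90.0, 171.9]
ft_force: [-1.2, 0.5, 0.8]
finger_gap: 0.1
```

Call:
{"name": "send_rows", "arguments": {
  "offset": [
    [0,0,0.2],
    [0,0,0.2],
    [0,0,0.2]
  ],
  "dr": [
    [0,0,0],
    [0,0,0],
    [0,0,0]
  ],
  "grip": [0,0,0]
}}

```text
time: 14.3
tool_pos: [493.2, -89.6, 23.8]
tcp_rot: [142.8, 90.0, 147.6]
ft_force: [-0.9, 0.1, -0.1]
finger_gap: -0.0
```

```bash
python3 look.py 11
```

```text
14.4 [493.44 -89.63  23.89] 94.80914672290494 jig xy [-84.95 -13.07] [-0.38  0.48  0.45] -0.43792092212409434 [-1. -0.  0.]
```

View pics/top11.png

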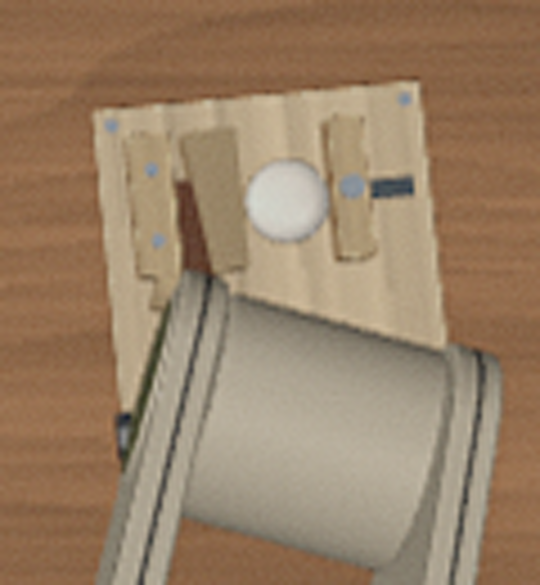

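Call:
{"name": "send_rows", "arguments": {
  "offset": [
    [0,0,0.1],
    [0,0,0.1],
    [0,0,0.1]
  ],
  "dr": [
    [0,0,0],
    [0,0,0],
    [0,0,0]
  ],
  "grip": [0,0,0]
}}

```text
time: 14.78
tool_pos: [496.1, -89.3, 23.8]
tcp_rot: [150.2, 90.0, 155.0]
ft_force: [-0.8, 1.0, 0.6]
finger_gap: -0.1
```

Call:
{"name": "send_rows", "arguments": {
  "offset": [
    [0,0,0.1],
    [0,0,0.1],
    [0,0,0.1]
  ],
  "dr": [
    [0,0,0],
    [0,0,0],
    [0,0,0]
  ],
  "grip": [0,0,0]
}}

```text
time: 15.15
tool_pos: [499.1, -89.1, 23.8]
tcp_rot: [-174.0, 90.0, -169.2]
ft_force: [-0.6, 0.3, 0.3]
finger_gap: -0.1
```

Call:
{"name": "send_rows", "arguments": {
  "offset": [
    [0,0,0.1],
    [0,0,0.1],
    [0,0,0.1]
  ],
  "dr": [
    [0,0,0],
    [0,0,0],
    [0,0,0]
  ],
  "grip": [0,0,0]
}}

```text
time: 15.52
tool_pos: [502.1, -88.8, 23.8]
tcp_rot: [47.6, 90.0, 52.4]
ft_force: [-1.0, 0.9, 0.9]
finger_gap: -0.0
```

Call:
{"name": "send_rows", "arguments": {
  "offset": [
    [0,0,0.1],
    [0,0,0.1]
  ],
  "dr": [
    [0,0,0],
    [0,0,0]
  ],
  "grip": [0,0]
}}

```text
time: 15.78
tool_pos: [504.1, -88.7, 23.8]
tcp_rot: [-42.2, 90.0, -37.4]
ft_force: [-1.5, 0.5, 0.1]
finger_gap: -0.1
```

Call:
{"name": "send_rows", "arguments": {
  "offset": [
    [0,0,0.1],
    [0,0,0.1]
  ],
  "dr": [
    [0,0,0],
    [0,0,0]
  ],
  "grip": [0,0]
}}

```text
time: 16.02
tool_pos: [506.1, -88.5, 23.8]
tcp_rot: [-29.4, 90.0, -24.5]
ft_force: [0.0, -0.2, 0.3]
finger_gap: 0.4
```

```bash
python3 look.py 12
```

```text
16.125 [506.24 -88.53  23.82] 94.80798074119299 jig xy [-72.1  -13.04] [-0.29 -0.36  0.38] 0.37623280882916676 [-1. -0.  0.]
```

View pics/top12.png

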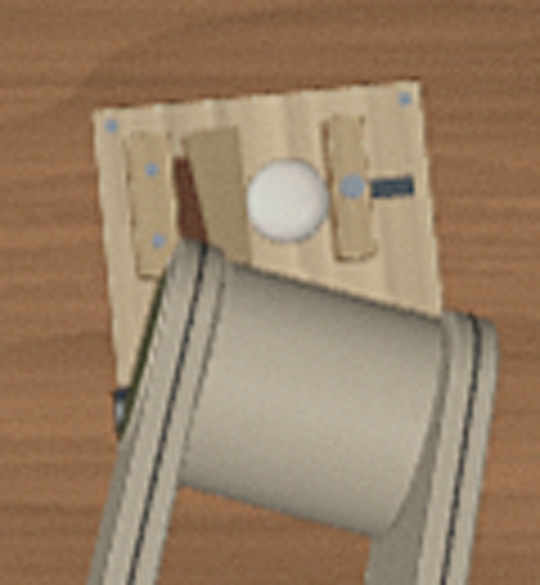

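Call:
{"name": "send_rows", "arguments": {
  "offset": [
    [0,0,0.1]
  ],
  "dr": [
    [0,0,0]
  ],
  "grip": [0]
}}

```text
time: 16.25
tool_pos: [507.0, -88.4, 23.8]
tcp_rot: [168.6, 90.0, 173.4]
ft_force: [-1.2, 0.0, 0.5]
finger_gap: -0.0
```

Call:
{"name": "send_rows", "arguments": {
  "offset": [
    [0,0,0.1]
  ],
  "dr": [
    [0,0,0]
  ],
  "grip": [0]
}}

```text
time: 16.38
tool_pos: [508.1, -88.3, 23.8]
tcp_rot: [147.8, 90.0, 152.6]
ft_force: [-0.3, -0.3, 0.4]
finger_gap: -0.2
```

Call:
{"name": "send_rows", "arguments": {
  "offset": [
    [0,0,0.1]
  ],
  "dr": [
    [0,0,0]
  ],
  "grip": [0]
}}

```text
time: 16.5
tool_pos: [509.1, -88.2, 23.8]
tcp_rot: [-155.5, 90.0, -150.7]
ft_force: [-1.0, 0.7, 0.4]
finger_gap: 0.3
```

Call:
{"name": "send_rows", "arguments": {
  "offset": [
    [0,0,0.1]
  ],
  "dr": [
    [0,0,0]
  ],
  "grip": [0]
}}

```text
time: 16.62
tool_pos: [510.1, -88.2, 23.8]
tcp_rot: [-174.9, 90.0, -170.1]
ft_force: [-1.1, 0.1, 0.1]
finger_gap: -0.0
```

Call:
{"name": "send_rows", "arguments": {
  "offset": [
    [0,0,0.1]
  ],
  "dr": [
    [0,0,0]
  ],
  "grip": [0]
}}

```text
time: 16.75
tool_pos: [511.1, -88.1, 23.8]
tcp_rot: [153.9, 90.0, 158.7]
ft_force: [-1.6, 0.5, 0.6]
finger_gap: -0.2
```

Call:
{"name": "send_rows", "arguments": {
  "offset": [
    [0,0,0.1]
  ],
  "dr": [
    [0,0,0]
  ],
  "grip": [0]
}}

```text
time: 16.88
tool_pos: [512.1, -88.0, 23.8]
tcp_rot: [17.3, 90.0, 22.1]
ft_force: [-0.1, 0.4, 0.5]
finger_gap: 0.2
```

Call:
{"name": "send_rows", "arguments": {
  "offset": [
    [0,0,0.1]
  ],
  "dr": [
    [0,0,0]
  ],
  "grip": [0]
}}

```text
time: 17.0
tool_pos: [513.1, -87.9, 23.8]
tcp_rot: [150.8, 90.0, 155.6]
ft_force: [-1.0, 0.5, 0.0]
finger_gap: 0.4
```

Call:
{"name": "send_rows", "arguments": {
  "offset": [
    [0,0,0.1]
  ],
  "dr": [
    [0,0,0]
  ],
  "grip": [0]
}}

```text
time: 17.12
tool_pos: [514.1, -87.8, 23.8]
tcp_rot: [133.9, 90.0, 138.7]
ft_force: [-1.0, -0.4, -0.2]
finger_gap: -0.2
```

```bash
python3 look.py 13
```

```text
17.225 [514.21 -87.87  23.83] 94.80849826970464 jig xy [-64.11 -13.05] [-0.71  0.02  0.33] 0.2387171778297151 [-1. -0.  0.]
```

View pics/top13.png

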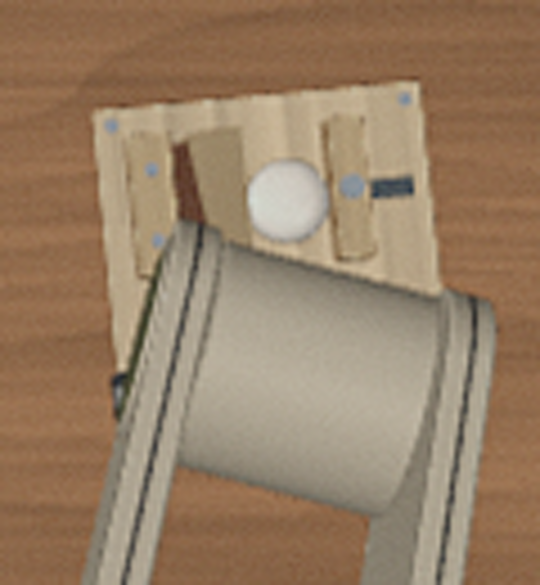

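View pics/side13.png

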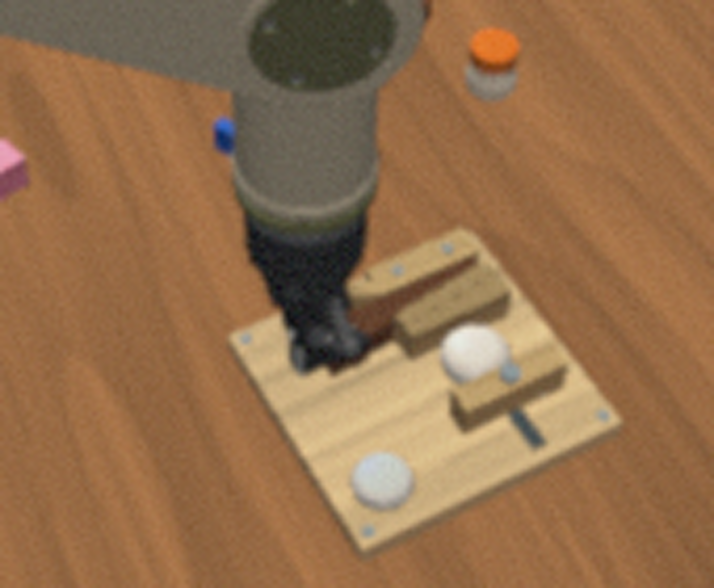

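Call:
{"name": "send_rows", "arguments": {
  "offset": [
    [0,0,0.1]
  ],
  "dr": [
    [0,0,0]
  ],
  "grip": [0]
}}

```text
time: 17.35
tool_pos: [515.0, -87.8, 23.8]
tcp_rot: [162.2, 90.0, 167.0]
ft_force: [-0.6, 1.2, 1.0]
finger_gap: 0.3
```

Call:
{"name": "send_rows", "arguments": {
  "offset": [
    [0,0,0.1]
  ],
  "dr": [
    [0,0,0]
  ],
  "grip": [0]
}}

```text
time: 17.48
tool_pos: [515.9, -87.7, 23.8]
tcp_rot: [171.2, 90.0, 176.0]
ft_force: [-1.8, 0.9, 1.7]
finger_gap: -0.1
```

Call:
{"name": "send_rows", "arguments": {
  "offset": [
    [0,0,0.1]
  ],
  "dr": [
    [0,0,0]
  ],
  "grip": [0]
}}

```text
time: 17.6
tool_pos: [516.8, -87.6, 23.7]
tcp_rot: [176.7, 90.0, -178.5]
ft_force: [-3.7, -0.5, 1.6]
finger_gap: 0.1
```

Call:
{"name": "send_rows", "arguments": {
  "offset": [
    [0,0,0.05]
  ],
  "dr": [
    [0,0,0]
  ],
  "grip": [0]
}}

```text
time: 17.73
tool_pos: [517.3, -87.6, 23.7]
tcp_rot: [177.0, 90.0, -178.2]
ft_force: [-3.1, 0.1, 2.1]
finger_gap: -0.2
```

Call:
{"name": "send_rows", "arguments": {
  "offset": [
    [0,0,0.05],
    [0,0,0]
  ],
  "dr": [
    [0,0,0],
    [0,0,0]
  ],
  "grip": [0,0]
}}

```text
time: 17.98
tool_pos: [517.8, -87.5, 23.7]
tcp_rot: [169.2, 90.0, 174.0]
ft_force: [-4.3, 0.1, 2.0]
finger_gap: 0.1
```

Call:
{"name": "send_rows", "arguments": {
  "offset": [
    [0,0,0.05],
    [0,0,0]
  ],
  "dr": [
    [0,0,0],
    [0,0,0]
  ],
  "grip": [0,0]
}}

```text
time: 18.23
tool_pos: [518.3, -87.5, 23.7]
tcp_rot: [172.6, 90.0, 177.4]
ft_force: [-3.9, -0.2, 2.0]
finger_gap: -0.1
```

Call:
{"name": "send_rows", "arguments": {
  "offset": [
    [0,0,0.05],
    [0,0,0]
  ],
  "dr": [
    [0,0,0],
    [0,0,0]
  ],
  "grip": [0,0]
}}

```text
time: 18.48
tool_pos: [518.8, -87.4, 23.7]
tcp_rot: [174.7, 90.0, 179.5]
ft_force: [-5.5, 0.5, 2.8]
finger_gap: 0.3
```

Call:
{"name": "send_rows", "arguments": {
  "offset": [
    [0,0,0.05],
    [0,0,0]
  ],
  "dr": [
    [0,0,0],
    [0,0,0]
  ],
  "grip": [0,0]
}}

```text
time: 18.73
tool_pos: [519.2, -87.4, 23.7]
tcp_rot: [175.6, 90.0, -179.6]
ft_force: [-5.2, 0.1, 2.6]
finger_gap: -0.3
```

Call:
{"name": "send_rows", "arguments": {
  "offset": [
    [0,0,0.05],
    [0,0,0]
  ],
  "dr": [
    [0,0,0],
    [0,0,0]
  ],
  "grip": [0,0]
}}

```text
time: 18.98
tool_pos: [519.6, -87.4, 23.7]
tcp_rot: [173.0, 89.9, 177.8]
ft_force: [-7.0, -1.5, 3.3]
finger_gap: -0.1
```

Call:
{"name": "send_rows", "arguments": {
  "offset": [
    [0,0,0.05],
    [0,0,0]
  ],
  "dr": [
    [0,0,0],
    [0,0,0]
  ],
  "grip": [0,0]
}}

```text
time: 19.23
tool_pos: [519.9, -87.3, 23.6]
tcp_rot: [174.4, 89.9, 179.2]
ft_force: [-6.3, -0.9, 4.0]
finger_gap: 0.0
```

Call:
{"name": "send_rows", "arguments": {
  "offset": [
    [0,0,0.05],
    [0,0,0]
  ],
  "dr": [
    [0,0,0],
    [0,0,0]
  ],
  "grip": [0,0]
}}

```text
time: 19.48
tool_pos: [520.2, -87.3, 23.6]
tcp_rot: [175.9, 89.9, -179.3]
ft_force: [-7.4, -0.5, 3.7]
finger_gap: 0.4
```

Call:
{"name": "send_rows", "arguments": {
  "offset": [
    [0,0,0.05],
    [0,0,0]
  ],
  "dr": [
    [0,0,0],
    [0,0,0]
  ],
  "grip": [0,0]
}}

```text
time: 19.73
tool_pos: [520.5, -87.3, 23.5]
tcp_rot: [174.1, 89.9, 179.0]
ft_force: [-8.3, -0.9, 4.0]
finger_gap: 0.6
```

```bash
python3 look.py 14
```

```text
19.825 [520.55 -87.26  23.55] 94.80689067654542 jig xy [-57.74 -12.98] [-8.4  -1.76  4.87] -0.44548657363109506 [-1.     0.    -0.002]
```

View pics/side14.png

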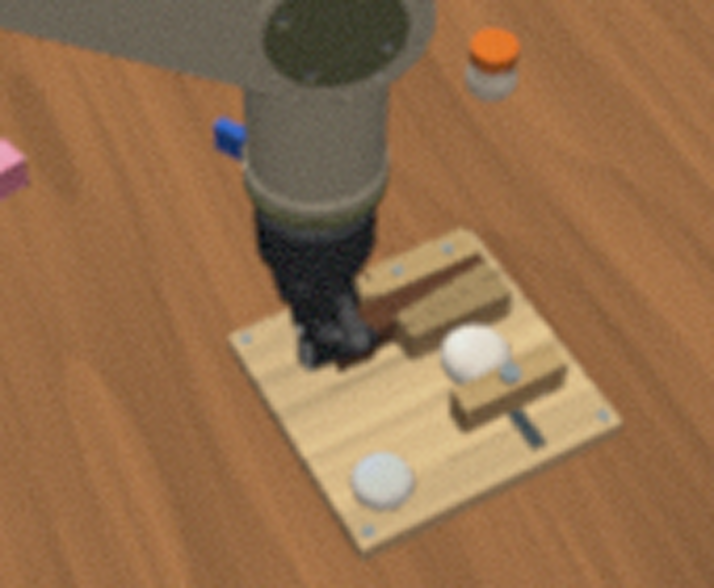

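View pics/top14.png

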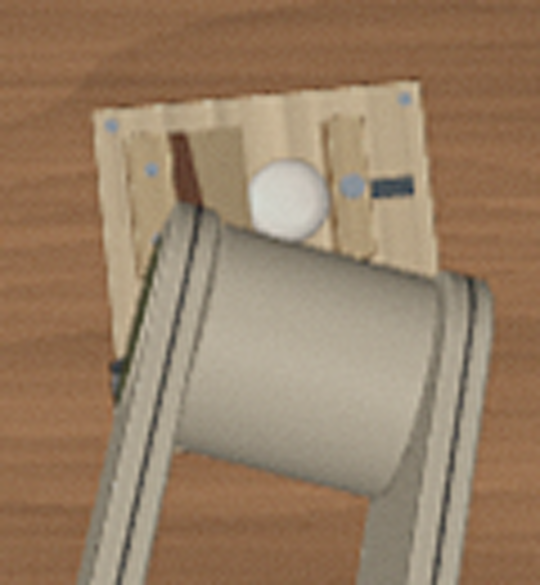

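Call:
{"name": "send_rows", "arguments": {
  "offset": [
    [0,0,0.05],
    [0,0,0]
  ],
  "dr": [
    [0,0,0],
    [0,0,0]
  ],
  "grip": [0,0]
}}

```text
time: 20.08
tool_pos: [520.8, -87.2, 23.4]
tcp_rot: [174.3, 89.9, 179.1]
ft_force: [-10.4, -0.4, 4.8]
finger_gap: 0.5
```

Call:
{"name": "send_rows", "arguments": {
  "offset": [
    [0,0,0.05],
    [0,0,0]
  ],
  "dr": [
    [0,0,0],
    [0,0,0]
  ],
  "grip": [0,0]
}}

```text
time: 20.32
tool_pos: [521.1, -87.2, 23.4]
tcp_rot: [173.7, 89.8, 178.5]
ft_force: [-11.2, -0.3, 5.3]
finger_gap: 0.2
```

Call:
{"name": "send_rows", "arguments": {
  "offset": [
    [0,0,0.05],
    [0,0,0]
  ],
  "dr": [
    [0,0,0],
    [0,0,0]
  ],
  "grip": [0,0]
}}

```text
time: 20.58
tool_pos: [521.4, -87.1, 23.3]
tcp_rot: [173.4, 89.8, 178.2]
ft_force: [-11.3, -1.3, 5.5]
finger_gap: -0.3
```

Call:
{"name": "send_rows", "arguments": {
  "offset": [
    [0,0,0.05],
    [0,0,0]
  ],
  "dr": [
    [0,0,0],
    [0,0,0]
  ],
  "grip": [0,0]
}}

```text
time: 20.82
tool_pos: [521.7, -87.1, 23.2]
tcp_rot: [173.3, 89.8, 178.1]
ft_force: [-11.3, -0.4, 6.5]
finger_gap: 0.3
```

```bash
python3 look.py 15
```

```text
20.925 [521.7  -87.15  23.25] 94.80718631483946 jig xy [-56.58 -12.96] [-12.45  -1.24   6.28] 0.06092376766314321 [-1.     0.    -0.004]
```

Call:
{"name": "send_rows", "arguments": {
  "offset": [
    [0,0,0.04],
    [0,0,0]
  ],
  "dr": [
    [0,0,0],
    [0,0,0]
  ],
  "grip": [0,0]
}}

```text
time: 21.18
tool_pos: [521.9, -87.1, 23.2]
tcp_rot: [174.0, 89.8, 178.8]
ft_force: [-13.2, 0.1, 7.7]
finger_gap: -0.2
```

Call:
{"name": "send_rows", "arguments": {
  "offset": [
    [0,0,-0.2],
    [0,0,-0.5],
    [0,0,-1],
    [0,0,-2],
    [-2,0,0]
  ],
  "dr": [
    [0,0,0],
    [0,0,0],
    [0,0,0],
    [0,0,0],
    [0,0,0]
  ],
  "grip": [0,0,0,0,0]
}}

```text
time: 21.8
tool_pos: [483.9, -89.6, 42.0]
tcp_rot: [159.0, 89.7, 163.8]
ft_force: [1.3, 0.1, 0.3]
finger_gap: 0.3
```

Call:
{"name": "send_rows", "arguments": {
  "offset": [
    [-3,0,-3],
    [-3,0,-4],
    [-3,0,-2],
    [0,0,0]
  ],
  "dr": [
    [0,0,0],
    [0,0,0],
    [0,0,0],
    [0,0,0]
  ],
  "grip": [0,0,0,0]
}}

```text
time: 22.3
tool_pos: [398.2, -98.5, 136.5]
tcp_rot: [-25.7, 89.6, -21.0]
ft_force: [0.4, 0.7, -0.1]
finger_gap: -0.0
```

```bash
python3 look.py 16; python3 - <<'E'
import cv2,pickle
s=pickle.load(open("pics/top16.pkl","rb"))
cv2.imwrite("pics/topfull16.png",s["pixels"][:,:,::-1])
E
```

```text
22.4 [397.62 -97.8  133.9 ] 94.78833338168822 jig xy [-181.12  -13.19] [ 0.14  0.05 -0.35] -0.06316315077657794 [-1.    -0.001  0.002]
```

View pics/side16.png

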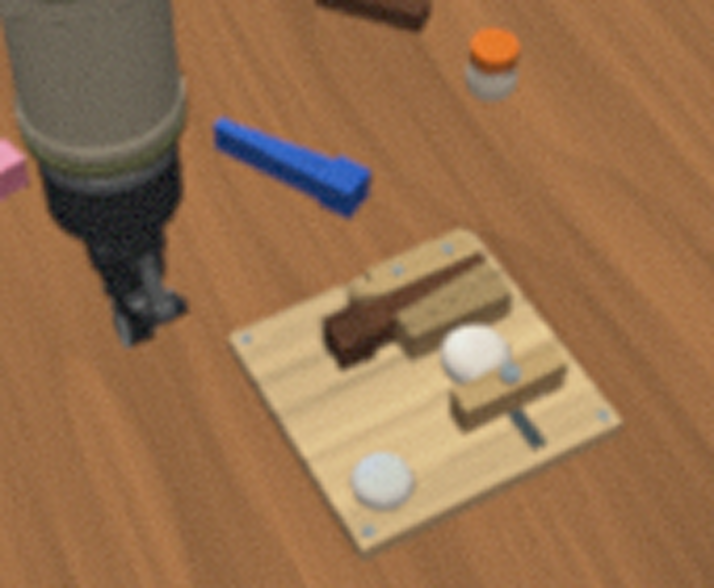

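View pics/top16.png

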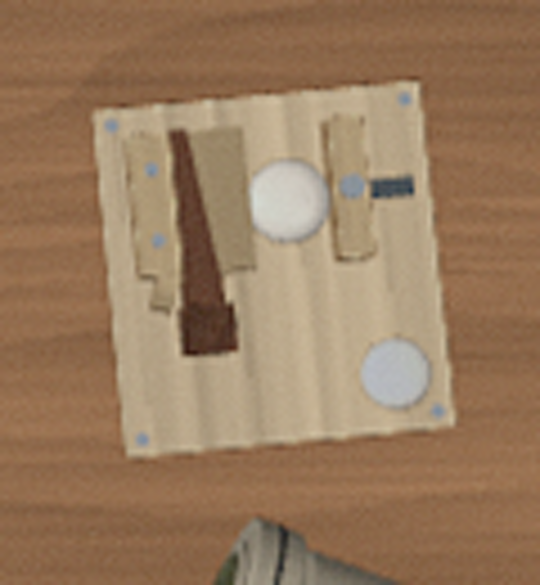

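View pics/topfull16.png

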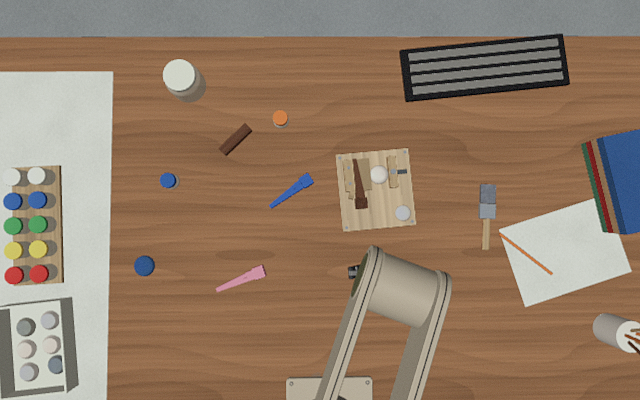

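```bash
python3 - <<'E'
from h import *
from bench import workorder,r
s=pickle.load(open("pics/top16.pkl","rb"));f=lambda p:np.array(p)/4.5+[315,130]
for p in ray(s,f([[170,131],[187,130]]),44): print("tip",np.round(jig(p),1))
print("head",[np.round(jig(p),1) for p in ray(s,f([[208,329]]),48)])
print(workorder.hand_in(),r.sense()["time"])
E
```

```text
tip [80.9 -2.3]
tip [ 80.6 -11.9]
head [array([-32. , -12.3])]
the job is handed in; nothing more can be done
the job is handed in; nothing more can be done
```

I drove the dark wooden key into the clamp by its head and let go. It stays wedged by itself, and I handed the job in at about 22.4 s.

- **How:** I gripped the key by its head, laid it flat on the board and fed its thin end about 33 mm into the mouth. Then I let go and pushed the back of the head with the shut fingers in small steps. It began to bite with the tip about 73 mm in. I stopped with the last reading at about 13 N.
- **Last checks:** With the arm backed clear, the force read near zero. The pictures show the key flat on the board, tip about 80 mm past the mouth and head outside (centre at about x = -32 mm). The jaw is against the pebble and the pebble against the stop. The bystanders and the blue and pink keys look unmoved.
- **Not measured:** I could not read the press on the pebble. That it is tight and unchipped rests on the push force of 10 to 15 N that you gave.
- **Disagreements:** The wrist and top cameras differed by 1 to 2 mm on where the mouth is. The push also showed up to 8 N upward on the tool, so part of it pressed the head down onto the board.

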